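Reunite the split brass blocks under the hood

ROBOT

A 7-joint arm with a two-finger parallel gripper is mounted at the origin on the work surface. World frame = base frame: x ahead of the robot, y to its left, z up, the work surface at z = 0. Lengths are in m, angles in rad, forces in N, time in s.
With the tool pointing down it reaches from about 0.375 to 0.925 m from the base axis. Payload 3.1 kg.
Tool frame: the origin (TCP) lies midway between the tips of the shut fingers; the grasp point (between the pads) lies 19 mm behind it; z points along the fingers, y is the direction in which the jaws open and shut (so a half turn about z gives the same grasp; the last joint's range is limited). The gripper opens to 85 mm and grips with 20 to 120 N. Pads are 22 mm wide; open, the fingers measure 114 mm over their backs; the gripper's body (76 mm by 85 mm) begins 54 mm behind the grasp point. The pads swing forward as they close: fully open they stand 13 mm farther back than shut.
Start: joints at [-1.337, 0.383, 0.044, 1.598, -0.018, 1.161, -0.05], TCP at [0.212, 0.615, 0.206] pointing down, gripper open.
Joint ranges: [-2.61, 2.61], [-0.41, 2.15], [-1.48, 1.57], [0, 2.5], [-1.57, 4.71], [0.05, 1.97], [-2.85, 2.85]. Speed limits (rad/s): [2.79, 2.79, 3.14, 3.14, 3.14, 3.14, 3.14].

INTERFACE

Orientations are given as a rotation vector (axis times angle).
In Python, from workcell import * gives the robot as it stands. The module is installed in compiled form; this text tells all that it offers.
- The arm moves only by the tool move_arm, never from a script. Its argument "commands" is one flat list of numbers, 4 for each row, row after row: the shift along the tool's x, y, z in mm, then the turn about the tool's z in degrees. In form: [dx, dy, dz, twist, dx, dy, dz, twist, ...]. A call has 1 to 12 rows; each row is the pose to reach, as a shift and turn from the pose commanded when the call began, along the tool's axes at that moment; what a row does not reach only later rows make up. A row lasts 1/8 s, in which the tool goes at most 62.5 mm and 10.7 degrees, less where a joint would pass 70% of its speed; a pose out of reach is approached as far as the arm can. A call with a gripper value outside its range is refused whole. "claw" is the opening in per cent of the stroke, from 0 (shut) to 100 (fully open), set as the call begins (left out, the last holds). The fingers move at their own pace and stop on an object; "force" is the grip in N (left out, the last holds). Time passes only in rows, so rows that repeat a pose let the fingers close. It gives the time, the measured TCP pose, the force and the opening at its end, in the units of the state.
- read_state(): the state, without advancing time (a new reading comes with each control period).
- get_image(name): name is "scene" or "top" or "wrist"; returns (picture, depth): 480x640x3 uint8, red, green, blue; 480x640 float32, m along the optical axis (not along the pixel's ray), 0 where there is no reading.
- camera_model(name): a dict with "camera_matrix" (3x3 intrinsics, pixels), "dist_coeffs" ([k1, k2, p1, p2, k3] as OpenCV has them; the pictures are not rectified), "R" (3x3) and "t" (3): a world point X has camera coordinates R X + t; the wrist camera has in their place "T_tool_cam" (4x4, takes a point from camera to tool coordinates, whose origin is the TCP and whose axes are the flange's). Camera axes: x right, y down, z forward; pixel columns grow to the right and rows downward; lengths in m; the calibration is good to about 2 mm. A picture is of the moment at which its call begins: read the wrist's pose just before it. camera_model takes no time and is no camera call.
- sign_off(): hands the job in, once; it reports no verdict.
Trained networks look in the newest picture that a camera, given by its name, has taken for a name from the list of things; names that differ only in an ending like _2 or _b are one class to them, and where a whole thing is asked for, a point or a joint stands for the part that bears it (a point fixed in the world has none). Each returns a list of dicts, best first, with "score" (0 to 1); they miss things now and then, are a little off and sometimes report something else, mostly with a low value. They report only what shows in the picture. A call takes as long as a camera call. They do not tell look-alikes from the thing itself.
- spot_in(camera, thing): "bbox" ([left, top, right, bottom] in pixels, round what is visible of it).
- masks_of(camera, thing): "pixels" (480x640 bool, what is visible of it) and "bbox" ([left, top, right, bottom] in pixels, round what is visible of it).
The state is a dict: "time": time; "qpos": joint angles; "joint_velocities": joint speeds; "joint_efforts": joint torques, N m; "ee_pos": TCP position; "orientation": TCP orientation; "force": force on the tool from outside, world axes, zero at the start; "moment": the same for the moment, N m; "grip_width": finger opening in m.
Only numpy, scipy, OpenCV 4.12 (cv2) and the standard library are available. Lean on these libraries where they do the work, as an engineer would, in place of code of your own. Each camera call takes 0.05 s, during which the arm holds its last target.

TASK

Swing the clear hood of the fixture up and over its centre so that it stays fully open by itself. Then slide each of the two loose brass half-blocks along the bench, without lifting it, into the guideway that holds its own other half (red line to red line, blue to blue) and push it fully home so that the two faces meet with no gap. Do not disturb the canister, the screwdriver or the two gear wheels.

Things in the scene. Friction and masses are not known exactly. Their poses are not given: they have to be found in the camera images.
- fixture: Fixed black plinth (46 to 86 mm behind the origin, 210 wide, 60 high) with two steel guideways, open to the robot. Origin: on the bench (z = 0) midway between the guideways, on the line of the fixed halves' joint faces. x points away from the robot along the guideways (push direction), y left, z up. Halves slide on the bench itself; the guideways have no floor.
- hood (a joint): Hinge angle of the clear, brass-edged hood: 0 shut (as it starts), 2.05 rad open on its stop. It opens up and then back, away from the robot, about hood_axis, along the fixture's y. Its weight pulls it shut (about 2 N at the handle, less higher up) below about 1.5 rad; past 1.6 rad it falls open and stays. Shut, its front skirt (49 to 54 mm before the fixture's origin) bars the guideways.
- hood_axis (a point): Middle of the hood's hinge line: 60 mm behind the fixture's origin (+x), 75 mm above the bench; it does not move. Shut, the hood's top panel lies 75 to 79 mm above the bench (a brass weight bar on it to 93 mm), is 192 mm wide and reaches 116 mm from this line towards the robot; its front skirt hangs down to 23 mm above the bench.
- hood_handle (a point): Middle of the hood's handle, a red round bar 10 mm thick, 100 mm long along the fixture's y, on two 8 mm legs at its ends, with 38 mm free between bar and skirt. Shut, it is 157 mm from the hinge line towards the robot, 15 mm below it, 60 mm above the bench. It swings with the hood.
- guide_left (a point): Mouth of the left guideway: bench level, 74 mm before the fixture's origin (towards the robot), 52 mm to its left, on the guideway's centre line. Walls 20 mm high; the way is 82.5 mm wide from 48 mm before the joint face onwards and flares by 8 to 12 mm on each side to this mouth.
- guide_right (a point): Mouth of the right guideway: the same, 52 mm to the right of the fixture's middle.
- red_fixed: Fixed brass half-block, red line on top, at the end of one guideway (left or right); 80 mm wide, 45 deep, 34 high. Two slots, 13 mm wide, 12.5 deep, in its face, centred 28 mm left and right of the middle. Origin: middle of its joint face (towards the robot), at bench level; axes as the fixture's.
- blue_fixed: Fixed brass half-block, blue line on top, at the end of the other guideway; one slot, 34 mm wide, 12.5 deep, in the middle of its face. Otherwise as red_fixed: same size, origin and axes.
- red_loose: Loose brass half-block, about 0.5 kg, red line on top: 80 mm wide (y), 50 deep (x = -50 to 0), 34 high, on the bench before and beside the fixture, left or right. Origin: middle of its joint face, at bench level; x points out of that face. Two keys 9 mm wide, 10 long, 28 mm either side of the middle, fit only red_fixed (else it stops 10 mm short). Home: origin on red_fixed's, x axes alike.
- blue_loose: Loose brass half-block with a blue line, the same but for one key 30 mm wide, 10 mm long, in the middle of the face, which enters only blue_fixed. Home: its origin on that of blue_fixed, x axes alike.
- canister: Bystander: loose screw-top brass canister with knurled lid, 64 mm across, 71 mm high, beside the fixture. Origin at the centre of its underside.
- screwdriver: Bystander: loose screwdriver with a horn-coloured handle, 170 mm long, lying beside the fixture. Origin under its middle, x along it towards the blade.
- gear_1: Bystander: loose nickel gear wheel lying flat, 55 mm across, 14 mm high at the hub. Origin at the centre of its underside.
- gear_2: Bystander: second gear wheel, as gear_1.
Not all that is in view belongs to the job. Leave any purple or turquoise look-alike of the blue_loose alone.

How it is judged:
On the way, in this order (a step that is already met when the one before it is completed fails the run):
1. the hood stays open by itself, past 1.8 rad, untouched (value of joint hood above 1.8 rad and contact force between each of the arm, the fingers and hood below 0.1 N), for 0.3 s.
2. one loose half is home against its own fixed half (((x of red_loose in the frame of red_fixed between -0.003 and 0.003 m and y of red_loose in the frame of red_fixed between -0.004 and 0.004 m and angle between the x axis of red_loose and the x axis of red_fixed, either way round below 0.05 rad and height (world z) of red_loose below 0.004 m) or (x of blue_loose in the frame of blue_fixed between -0.003 and 0.003 m and y of blue_loose in the frame of blue_fixed between -0.004 and 0.004 m and angle between the x axis of blue_loose and the x axis of blue_fixed, either way round below 0.05 rad and height (world z) of blue_loose below 0.004 m))), for 0.2 s.
3. both halves are home (x of red_loose in the frame of red_fixed between -0.003 and 0.003 m and y of red_loose in the frame of red_fixed between -0.004 and 0.004 m and angle between the x axis of red_loose and the x axis of red_fixed, either way round below 0.05 rad and height (world z) of each of red_loose, blue_loose below 0.004 m and x of blue_loose in the frame of blue_fixed between -0.003 and 0.003 m and y of blue_loose in the frame of blue_fixed between -0.004 and 0.004 m and angle between the x axis of blue_loose and the x axis of blue_fixed, either way round below 0.05 rad), for 0.2 s.
At the end, for the whole second after the job is handed in: The hood is open beyond 1.8 rad; each loose half stands on the bench (within 4 mm) at rest, mated with the fixed half of its own colour: joint faces within 3 mm of touching, within 4 mm sideways, square within 0.05 rad (all of step 3 and value of joint hood above 1.8 rad and linear speed of each of red_loose, blue_loose below 0.01 m/s).
It fails at once if a loose half is lifted or tipped (more than 15 mm off the bench, or leaning more than 0.35 rad) (height (world z) of any of red_loose, blue_loose above 0.015 m or angle between any of red_loose, blue_loose's own z axis and vertical above 0.35 rad).
It fails at once if a bystander is disturbed (moved more than 20 mm) (distance of any of canister, screwdriver, gear_1, gear_2 from where it was at the start of the episode above 0.02 m).
It also fails if it takes over 72 s, if anything falls off the work surface, if the arm or the gripper's body presses on something with over 40 N, if the wrist force passes 120 N, or if a joint passes its speed limit or range.

## Working session

There is one attempt and no reset: what is moved stays moved. The work goes in short steps, Python scripts to look and compute and a tool call to move; the robot and the scene stay as the last step left them, time stands still between calls to the robot, and variables do not carry over. Pictures are saved under pics/ and viewed, and the job is handed in when it is done.

Besides the shell and the picture viewer there is one more tool, called after "Request:" as name(argument=value, ...) on one line, values as JSON. move_arm: Moves the arm, as the interface text tells. Its arguments: {"type":"object","properties":{"commands":{"type":"array","items":{"type":"number"}},"claw":{"type":"number"},"force":{"type":"number"}},"required":["commands"]}

```bash
mkdir -p pics; cat > h.py <<'E'
from workcell import *
import numpy as np, cv2
from scipy.spatial.transform import Rotation as Ro
def pts(name,depth,mask=None,st=None):
    m=camera_model(name);K=np.array(m["camera_matrix"]);D=np.array(m["dist_coeffs"])
    ok=depth>0
    if mask is not None: ok&=mask
    v,u=np.nonzero(ok);z=depth[v,u]
    n=cv2.undistortPoints(np.stack([u,v],1).astype(np.float64).reshape(-1,1,2),K,D).reshape(-1,2)
    X=np.c_[n*z[:,None],z]
    if "R" in m: W=(X-np.array(m["t"]))@np.array(m["R"])
    else:
        T=np.array(m["T_tool_cam"]);W=X@T[:3,:3].T+T[:3,3]
        W=W@Ro.from_rotvec(st["orientation"]).as_matrix().T+st["ee_pos"]
    return W,u,v
def save(n,im): cv2.imwrite(f"pics/{n}.png",im[:,:,::-1])
E
python3 - <<'E'
from h import *
s=read_state();print(s["time"],s["ee_pos"],s["orientation"],s["force"],s["grip_width"])
for c in ("scene","top"):
    im,d=get_image(c);save(c+"0",im);np.save(c+"0d.npy",d);np.save(c+"0i.npy",im)
    for t in ("fixture","hood","red_fixed","blue_fixed","red_loose","blue_loose","canister","screwdriver","gear_1"):
        print(c,t,[(np.round(r["bbox"]).astype(int).tolist(),round(r["score"],2)) for r in spot_in(c,t)[:4]])
print(read_state()["time"])
E
```

```text
0.0 [0.21143049 0.61359912 0.20467388] [-0.51862525 -3.09823106  0.00410179] [-0.26950533  0.65663421 -0.64086441] 0.085299057256414
scene fixture [([232, 196, 352, 308], 0.68)]
scene hood [([248, 196, 346, 270], 0.72), ([287, 262, 315, 291], 0.59)]
scene red_fixed [([285, 262, 316, 289], 0.64)]
scene blue_fixed [([244, 196, 347, 272], 0.74)]
scene red_loose [([293, 169, 325, 206], 0.6), ([277, 297, 314, 352], 0.54)]
scene blue_loose [([383, 270, 428, 317], 0.98), ([352, 320, 414, 375], 0.89), ([422, 246, 468, 289], 0.64), ([233, 197, 352, 310], 0.21)]
scene canister [([274, 298, 314, 352], 0.72)]
scene screwdriver [([201, 187, 216, 236], 0.67), ([233, 199, 351, 303], 0.63)]
scene gear_1 [([312, 299, 346, 323], 0.63)]
top fixture [([320, 154, 440, 261], 0.93)]
top hood [([321, 162, 434, 258], 0.73)]
top red_fixed [([317, 155, 438, 261], 0.23)]
top blue_fixed []
top red_loose [([452, 270, 499, 308], 0.84)]
top blue_loose [([250, 308, 291, 338], 0.89), ([243, 242, 287, 275], 0.65), ([207, 179, 243, 225], 0.6)]
top canister [([268, 128, 300, 170], 0.6)]
top screwdriver [([456, 159, 536, 191], 0.65), ([264, 130, 299, 168], 0.21)]
top gear_1 [([438, 203, 464, 236], 0.9), ([281, 181, 307, 210], 0.66)]
1.0
```

View pics/scene0.png

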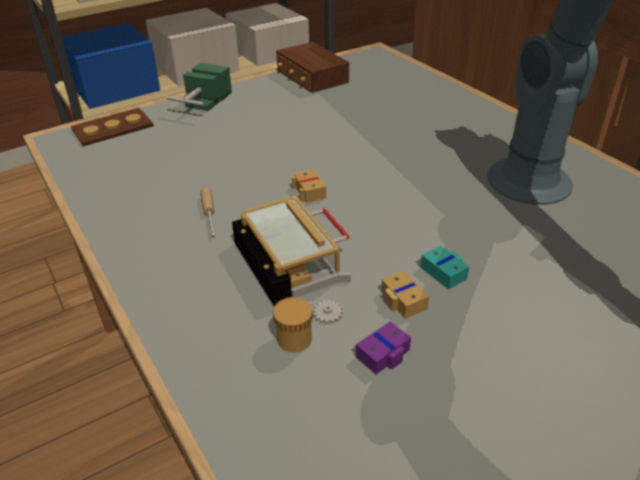

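View pics/top0.png

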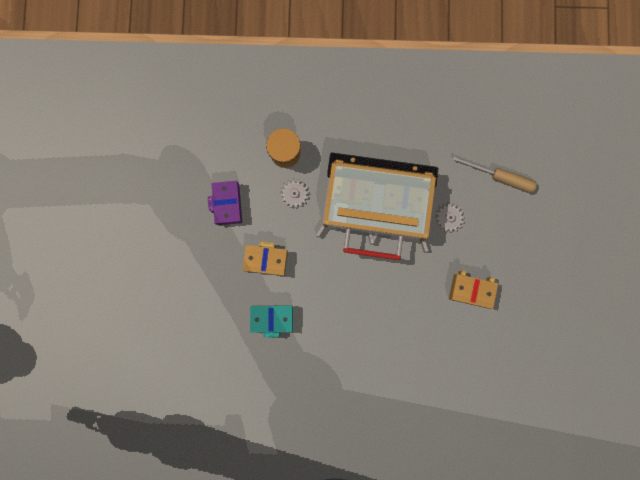

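```bash
python3 - <<'E'
from h import *
im=np.load("top0i.npy");d=np.load("top0d.npy")
m=camera_model("top");print(np.round(m["R"],4),m["t"],m["camera_matrix"],m["dist_coeffs"])
W,u,v=pts("top",d)
G=np.full((480,640,3),np.nan);G[v,u]=W;np.save("top0W.npy",G)
for n,(a,b) in dict(can=(284,147),g1=(294,194),g2=(451,217),sdh=(515,180),sdt=(458,159),blue=(265,260),red=(475,290),teal=(271,320),purp=(227,202),plL=(335,168),plR=(432,178),hdl=(372,254)).items():
    print(n,np.round(np.nanmedian(G[b-1:b+2,a-1:a+2].reshape(-1,3),0),4))
for n,(x0,y0,x1,y1) in dict(f=(310,140,470,270),b=(235,230,300,285),r=(440,260,510,315)).items():
    save("z_"+n,cv2.resize(im[y0:y1,x0:x1],None,fx=5,fy=5,interpolation=cv2.INTER_CUBIC))
E
```

```text
[[ 0.0283 -0.9996 -0.0032]
 [-0.9945 -0.0278 -0.1006]
 [ 0.1004  0.006  -0.9949]] [0.02426296 0.56781109 1.1663625 ] [[614.4136969    0.         322.44927474]
 [  0.         614.4136969  232.48155197]
 [  0.           0.           1.        ]] [-0.00125085  0.          0.          0.          0.        ]
can [0.7231 0.1179 0.0739]
g1 [0.6429 0.0988 0.0166]
g2 [ 0.6059 -0.2115  0.0172]
sdh [ 0.6813 -0.3351  0.0258]
sdt [ 0.7232 -0.2257  0.014 ]
blue [0.5099 0.1491 0.0356]
red [ 0.4638 -0.2551  0.0341]
teal [0.3958 0.1335 0.0361]
purp [0.6204 0.2272 0.0362]
plL [0.684  0.0198 0.0836]
plR [ 0.6699 -0.162   0.0832]
hdl [ 0.5253 -0.054   0.0651]
```

View pics/z_f.png

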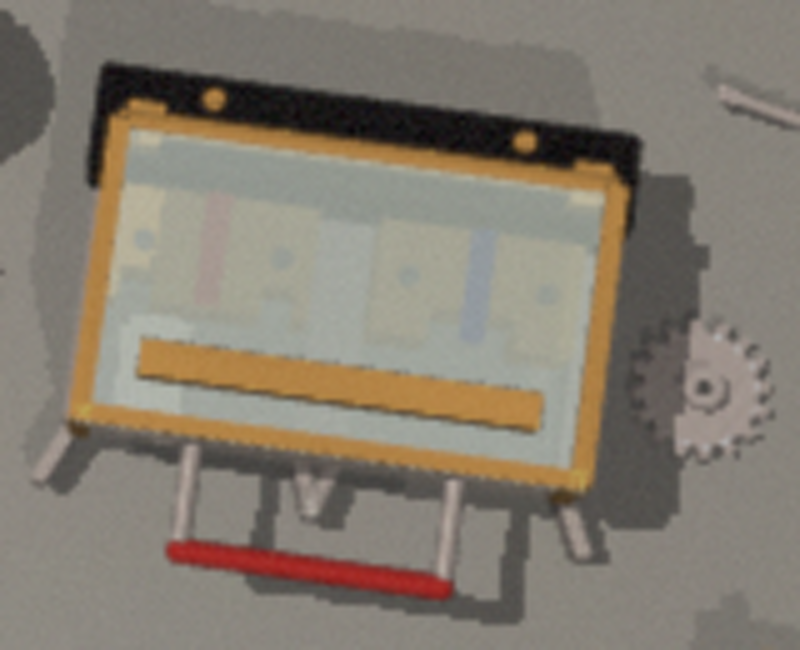

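View pics/z_b.png

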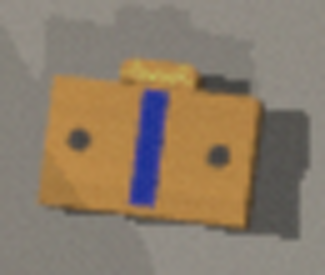

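View pics/z_r.png

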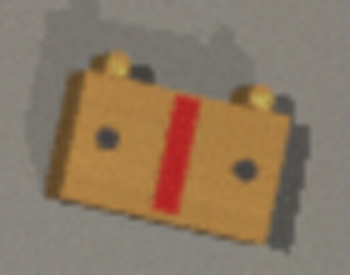

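```bash
cat >> h.py <<'E'
def ray(name,uv,z,st=None):
    m=camera_model(name);K=np.array(m["camera_matrix"]);D=np.array(m["dist_coeffs"])
    n=cv2.undistortPoints(np.array(uv,float).reshape(-1,1,2),K,D).reshape(-1,2)
    d=np.c_[n,np.ones(len(n))]
    if "R" in m: R=np.array(m["R"]);c=-R.T@np.array(m["t"]);d=d@R
    else:
        T=np.array(m["T_tool_cam"]);Q=Ro.from_rotvec(st["orientation"]).as_matrix()
        c=Q@T[:3,3]+st["ee_pos"];d=d@(Q@T[:3,:3]).T
    return c+d*((z-c[2])/d[:,2])[:,None]
def ang(v): return np.degrees(np.arctan2(v[1],v[0]))
def rect(name,mask,z,st=None):
    v,u=np.nonzero(mask);P=ray(name,np.c_[u,v],z,st)[:,:2]
    (c,s,a)=cv2.minAreaRect((P*1000).astype(np.float32));return c,s,a
E
python3 - <<'E'
from h import *
im=np.load("top0i.npy").astype(int);r,g,b=im[...,0],im[...,1],im[...,2]
box=np.zeros((480,640),bool);box[140:275,310:470]=1
M=(r>100)&(g<60)&(b<60)&box;M[:240]=0
c,s,a=rect("top",M,0.062);print("handle",M.sum(),c,s,a)
B=(r<45)&(g<45)&(b<45)&box;B=cv2.morphologyEx(B.astype(np.uint8),cv2.MORPH_OPEN,np.ones((3,3)))>0
n,l,st,_=cv2.connectedComponentsWithStats(B.astype(np.uint8));k=1+np.argmax(st[1:,4]);print("plinth",st[k],rect("top",l==k,0.060))
bar=(r>130)&(g>80)&(b<90)&box
n,l,st,_=cv2.connectedComponentsWithStats(bar.astype(np.uint8))
for k in range(1,n):
    if st[k,4]>100: print("brass",st[k],rect("top",l==k,0.079),rect("top",l==k,0.093))
for n_,bx in dict(blue=(235,230,300,285),red=(440,260,510,315)).items():
    q=np.zeros_like(box);q[bx[1]:bx[3],bx[0]:bx[2]]=1
    G=np.load("top0W.npy")
    t=q&(G[...,2]>0.03)
    print(n_,rect("top",t,0.034))
    L=q&((b>r+60) if n_=="blue" else (r>g+100)&(g<70)); 
    print(" line",L.sum(),rect("top",L,0.034))
Q=Ro.from_rotvec(read_state()["orientation"]).as_matrix();print(Q.round(3))
E
```

```text
handle 252 (526.38232421875, -54.34811019897461) (106.65907287597656, 8.814153671264648) 83.45806121826172
plinth [355 157  58  14 414] ((699.898193359375, -73.05889129638672), (109.32100677490234, 14.250641822814941), 83.59342193603516)
brass [ 324  160  112   78 1147] ((629.1752319335938, -65.27851104736328), (196.34255981445312, 123.20513916015625), 83.55879974365234) ((626.9337768554688, -64.07007598876953), (193.92843627929688, 121.69023132324219), 83.55879974365234)
brass [338 208  80  18 552] ((594.9612426757812, -62.02690887451172), (149.4433135986328, 12.991263389587402), 83.67865753173828) ((593.1404418945312, -60.858489990234375), (147.60581970214844, 12.831480979919434), 83.67862701416016)
blue ((515.3863525390625, 150.17462158203125), (80.48703002929688, 59.76771926879883), 85.0528793334961)
 line 95 ((511.8401184082031, 151.04762268066406), (7.913290023803711, 43.01371383666992), 85.05609893798828)
red ((466.7204895019531, -254.92559814453125), (80.99223327636719, 59.906951904296875), 78.62936401367188)
 line 111 ((462.9708557128906, -254.68960571289062), (8.973010063171387, 43.893943786621094), 78.88675689697266)
[[-0.945  0.326  0.   ]
 [ 0.326  0.945  0.   ]
 [-0.     0.    -1.   ]]
```

```bash
cat >> h.py <<'E'
YAW=np.radians(-6.44);O=np.array([0.623,-0.065,0])
def fw(x,y,z): # fixture mm -> world m
    c,s=np.cos(YAW),np.sin(YAW);return O+np.array([c*x-s*y,s*x+c*y,z])/1000
def to(target,yaz=None):
    s=read_state();Q=Ro.from_rotvec(s["orientation"]).as_matrix()
    d=Q.T@(np.array(target)-s["ee_pos"])*1000
    a=ang(Q[:,1]);tw=None
    if yaz is not None: tw=-((yaz-a+90)%180-90)
    print("shift",d.round(1),"twist",tw,"yaz",a.round(1))
E
python3 - <<'E'
from h import *
print(np.round(camera_model("wrist")["T_tool_cam"],3),camera_model("wrist")["camera_matrix"])
to(fw(-97-30,0,230),-6.44);print(fw(-97,0,60))
E
```

```text
[[ 0.    -0.96  -0.282  0.071]
 [ 1.    -0.     0.001 -0.   ]
 [-0.001 -0.282  0.96  -0.167]
 [ 0.     0.     0.     1.   ]] [[427.8732011    0.         320.7427315 ]
 [  0.         427.8732011  232.12950648]
 [  0.           0.           1.        ]]
shift [-486.2 -536.2  -23.9] twist 77.43031776632347 yaz 71.0
[ 0.52661208 -0.05412022  0.06      ]
```

Request:
move_arm(commands=[-40,-45,-5,6,-80,-90,-10,13,-121,-134,-15,19,-162,-179,-20,26,-202,-223,-24,32,-243,-268,-24,39,-284,-313,-24,45,-324,-357,-24,52,-365,-402,-24,58,-405,-447,-24,65,-446,-492,-24,71,-486,-536,-24,77.4], claw=35, force=25)

```text
time: 2.5
ee_pos: [0.4974, -0.0523, 0.2307]
orientation: [2.345, 2.09, 0.003]
force: [1.4, 0.1, 0.0]
grip_width: 0.0298
```

```bash
python3 - <<'E'
from h import *
for i in range(2): s=read_state();im,d=get_image("wrist")
save("w1",im);np.save("w1d.npy",d);np.save("w1i.npy",im)
print(s["time"],s["ee_pos"],s["force"],s["grip_width"],np.max(np.abs(s["joint_velocities"])),s["qpos"])
to(fw(-127,0,230),-6.44)
E
```

```text
2.55 [ 0.49974304 -0.06242843  0.23158152] [ 2.15655071 -5.5093146   1.54969939] 0.029944283495423656 0.07784542992728208 [-0.66235178  0.07198291  0.73954215  1.94814627 -0.04660704  1.13405005
 -0.03366723]
shift [ 8.  -2.5  1.2] twist -0.7589787961701546 yaz -7.2
```

View pics/w1.png

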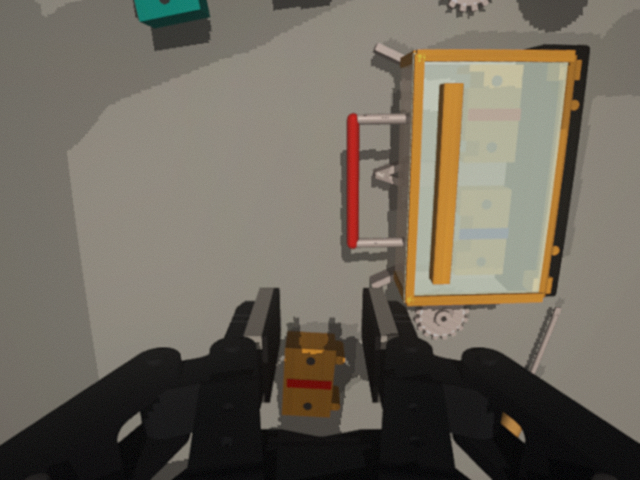

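```bash
python3 - <<'E'
from h import *
for i in range(3):
    s=read_state();im,d=get_image("wrist");print(s["time"],s["ee_pos"].round(4),s["force"].round(1))
    r,g,b=[im[...,k].astype(int) for k in range(3)]
    M=(r>100)&(g<70)&(b<70);M[:,:300]=0;M[:,420:]=0;M[300:]=0
    print("handle",M.sum(),rect("wrist",M,0.062,s))
G=np.full((480,640,3),np.nan);W,u,v=pts("wrist",d,None,s);G[v,u]=W
br=(r>130)&(g>80)&(b<90);br[:,:300]=0;br[310:]=0
n,l,st,_=cv2.connectedComponentsWithStats(br.astype(np.uint8))
for k in range(1,n):
    if st[k,4]>100: print("brass",st[k],rect("wrist",l==k,0.079,s),rect("wrist",l==k,0.093,s))
to(fw(-97,0,160),-6.44)
E
```

```text
2.6 [ 0.4983 -0.059   0.2312] [ 0.2 -0.7  0. ]
handle 1519 ((528.4815063476562, -53.88759994506836), (107.33256530761719, 9.386870384216309), 83.8412857055664)
2.65 [ 0.4973 -0.0549  0.2307] [-0.2  0.9 -0. ]
handle 1518 ((528.1408081054688, -53.27043914794922), (107.72029113769531, 9.774060249328613), 83.46829986572266)
2.7 [ 0.4968 -0.052   0.2303] [ 0.2  0.4 -0.1]
handle 1501 ((528.2066040039062, -53.614315032958984), (107.34454345703125, 9.65358829498291), 83.20442199707031)
brass [ 409   67  180  243 6009] ((631.434326171875, -61.892913818359375), (189.3004608154297, 124.49433135986328), 83.710693359375) ((625.895751953125, -58.341896057128906), (180.972900390625, 119.0176010131836), 83.71070098876953)
brass [ 437  102   35  197 3569] ((598.5219116210938, -64.62711334228516), (153.88687133789062, 14.268406867980957), 83.53217315673828) ((594.43115234375, -60.95582580566406), (147.1172332763672, 13.640673637390137), 83.53219604492188)
shift [-0.6 30.4 70. ] twist 0.023916656583367057 yaz -6.4
```

Request:
move_arm(commands=[0,15,30,0,0,31,70,0,0,31,110,0,0,31,145,0,0,31,175,0,0,31,188,0,0,31,188,0])

```text
time: 3.62
ee_pos: [0.5267, -0.0525, 0.0415]
orientation: [-2.338, -2.095, 0.001]
force: [0.5, -0.4, -0.1]
grip_width: 0.0299
```

```bash
python3 - <<'E'
from h import *
im,d=get_image("wrist");save("w2",im);im,d=get_image("scene");save("s2",im[150:350,180:480].repeat(2,0).repeat(2,1))
to([.5275,-.054,.042],-6.44);print(read_state()["force"])
E
```

```text
shift [-0.7 -0.9  1.1] twist 0.08643808278283416 yaz -6.4
[-0.12775244  0.30489487  0.30073876]
```

View pics/w2.png

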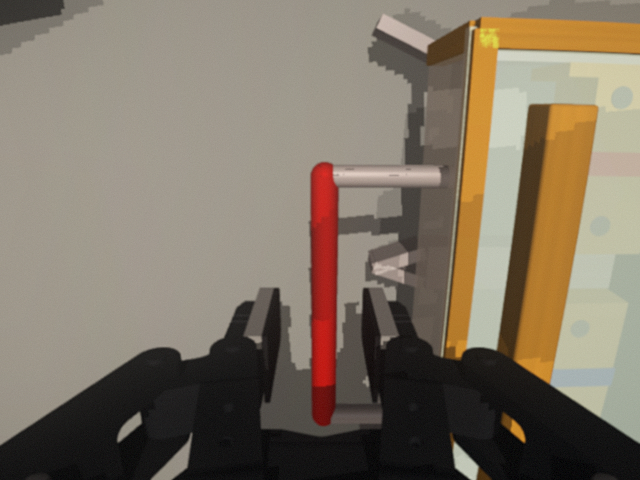

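The red bar lies between the open fingers (column ~323, rows 165–425), inner finger clear of the skirt. Close.

Request:
move_arm(commands=[0,0,0,0,0,0,0,0,0,0,0,0,0,0,0,0], claw=0, force=30)

```text
time: 4.22
ee_pos: [0.5275, -0.054, 0.0422]
orientation: [2.342, 2.094, 0.0]
force: [0.6, -0.2, 0.1]
grip_width: 0.0
```

```bash
python3 - <<'E'
from h import *
s=read_state();print(s["time"],s["ee_pos"],s["force"],s["grip_width"])
a0=np.arctan2(15,157);r=np.hypot(157,15)
x0,z0=-r*np.cos(a0),-r*np.sin(a0)
for k in range(1,25):
    th=1.92*k/24
    print(k,round(th,2),"dy %.0f dz %.0f"%(-r*np.cos(th-a0)-x0,-(r*np.sin(th-a0)-z0)))
E
```

```text
4.225 [ 0.52752016 -0.05400056  0.04222744] [ 0.5584132  -0.20984905  0.13300539] 2.9152200820938984e-05
1 0.08 dy -1 dz -13
2 0.16 dy -0 dz -25
3 0.24 dy 1 dz -38
4 0.32 dy 3 dz -50
5 0.4 dy 7 dz -62
6 0.48 dy 11 dz -74
7 0.56 dy 16 dz -86
8 0.64 dy 22 dz -97
9 0.72 dy 29 dz -107
10 0.8 dy 37 dz -117
11 0.88 dy 45 dz -126
12 0.96 dy 55 dz -135
13 1.04 dy 65 dz -143
14 1.12 dy 75 dz -150
15 1.2 dy 86 dz -156
16 1.28 dy 98 dz -161
17 1.36 dy 109 dz -165
18 1.44 dy 122 dz -169
19 1.52 dy 134 dz -171
20 1.6 dy 147 dz -172
21 1.68 dy 159 dz -173
22 1.76 dy 172 dz -172
23 1.84 dy 184 dz -170
24 1.92 dy 197 dz -168
```

```bash
python3 - <<'E'
from h import *
im,d=get_image("wrist");s=read_state();save("w3",im);im,_=get_image("scene");save("s3",cv2.resize(im[150:350,220:480],None,fx=3,fy=3))
W,u,v=pts("wrist",d,None,s)
G=np.full((480,640,3),np.nan);G[v,u]=W
print(np.nanmedian(G[200:220,318:326].reshape(-1,3),0),np.nanmedian(G[370:390,318:326].reshape(-1,3),0))
E
```

```text
[ 0.53248828 -0.01707946  0.06395516] [ 0.5278597  -0.05741712  0.10400615]
```

View pics/w3.png

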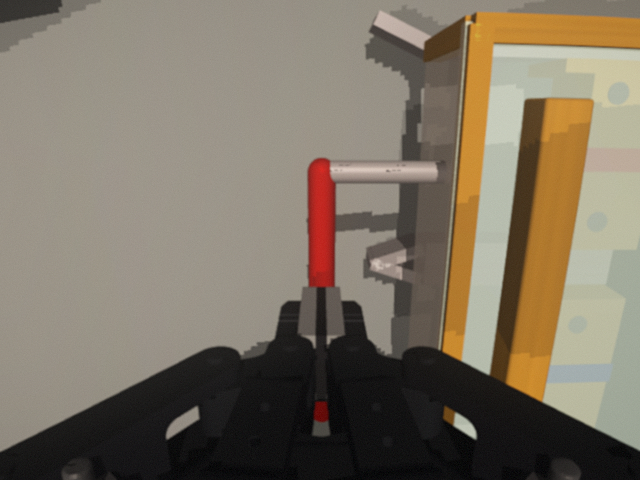

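View pics/s3.png

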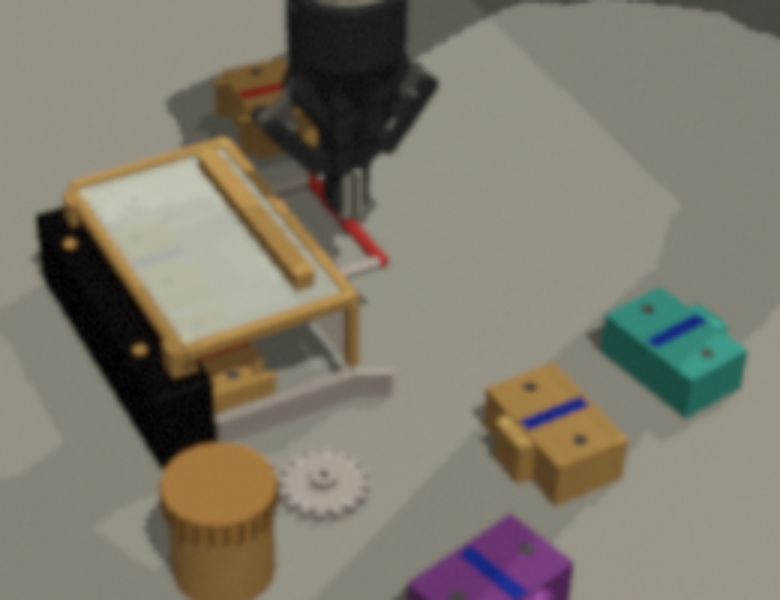

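```bash
python3 - <<'E'
from h import *
s=read_state();im,d=get_image("wrist");print(s["ee_pos"],s["force"])
W,u,v=pts("wrist",d,None,s)
G=np.full((480,640,3),np.nan);G[v,u]=W
for c in (306,321,336):
  for r in (180,240,270,280,285,290,295,300,310,320,330,340,360,380,400,410,420): print(c,r,G[r,c].round(4),im[r,c])
E
```

```text
[ 0.52743794 -0.05396373  0.04210065] [ 0.03972157  0.4704446  -0.54007552]
306 180 [ 5.25e-01 -1.65e-02 -4.00e-04] [152 145 133]
306 240 [ 0.5213 -0.0467  0.0012] [156 149 137]
306 270 [ 5.193e-01 -6.350e-02 -1.000e-04] [144 138 127]
306 280 [ 0.5187 -0.0684  0.0015] [154 148 136]
306 285 [ 5.183e-01 -7.170e-02  3.000e-04] [146 140 130]
306 290 [ 0.5242 -0.0426  0.0734] [103  94  86]
306 295 [ 0.5243 -0.0428  0.077 ] [102  90  85]
306 300 [ 0.5244 -0.0432  0.08  ] [100  91  85]
306 310 [ 0.5248 -0.0423  0.0892] [98 91 85]
306 320 [ 0.5249 -0.0428  0.0948] [98 90 82]
306 330 [ 0.5251 -0.0428  0.1009] [95 86 81]
306 340 [ 0.5254 -0.0422  0.1074] [27 26 25]
306 360 [ 0.5258 -0.0417  0.1177] [27 23 22]
306 380 [ 0.5261 -0.0413  0.1265] [18 18 17]
306 400 [ 0.524  -0.0554  0.1151] [15 15 18]
306 410 [ 0.5236 -0.0585  0.1151] [15 18 15]
306 420 [ 0.5234 -0.0609  0.1161] [7 9 9]
321 180 [ 0.5334 -0.0069  0.0632] [195  43  36]
321 240 [ 0.5311 -0.0281  0.064 ] [193  36  32]
321 270 [ 0.5298 -0.0397  0.0634] [192  38  32]
321 280 [ 0.5294 -0.0427  0.0656] [167  35  28]
321 285 [ 0.5291 -0.04
[... 672 characters left out ...]
270 [ 0.5349 -0.0655 -0.0007] [144 134 123]
336 280 [ 5.343e-01 -7.090e-02 -3.000e-04] [149 141 131]
336 285 [ 5.34e-01 -7.35e-02  3.00e-04] [144 138 127]
336 290 [ 0.5345 -0.0438  0.0733] [100  92  86]
336 295 [ 0.5343 -0.0442  0.0764] [97 88 83]
336 300 [ 0.5342 -0.0438  0.081 ] [100  90  83]
336 310 [ 0.534  -0.0432  0.0894] [99 90 83]
336 320 [ 0.5338 -0.0436  0.0952] [96 88 82]
336 330 [ 0.5336 -0.0435  0.1013] [97 91 82]
336 340 [ 0.5334 -0.0433  0.1069] [26 24 26]
336 360 [ 0.5331 -0.0428  0.1173] [21 21 21]
336 380 [ 0.5328 -0.0425  0.1258] [17 19 15]
336 400 [ 0.5323 -0.0466  0.1275] [12 14 15]
336 410 [ 0.5315 -0.0595  0.1151] [13 11  9]
336 420 [ 0.5312 -0.062   0.1158] [12 12 10]
```

Request:
move_arm(commands=[0,0,0,0,0,0,0,0,0,0,0,0,0,0,0,0,0,0,12,0,0,0,24,0,0,0,30,0,0,0,30,0], claw=35)

```text
time: 5.38
ee_pos: [0.5266, -0.054, 0.0111]
orientation: [-2.341, -2.093, 0.003]
force: [0.6, 0.1, 0.3]
grip_width: 0.0297
```

Request:
move_arm(commands=[0,0,0,0,0,0,0,0,0,0,0,0,0,0,0,0], claw=0, force=30)

```text
time: 5.88
ee_pos: [0.5279, -0.0541, 0.0123]
orientation: [2.342, 2.093, 0.001]
force: [1.0, -1.7, -0.8]
grip_width: 0.0092
```

```bash
python3 - <<'E'
from h import *
s=read_state();print(s["time"],s["ee_pos"],s["force"],s["grip_width"])
im,d=get_image("wrist");save("w4",im)
E
```

```text
5.875 [ 0.52788554 -0.05409417  0.01229861] [ 0.97566678 -1.70946176 -0.84492347] 0.009239984258712688
```

View pics/w4.png

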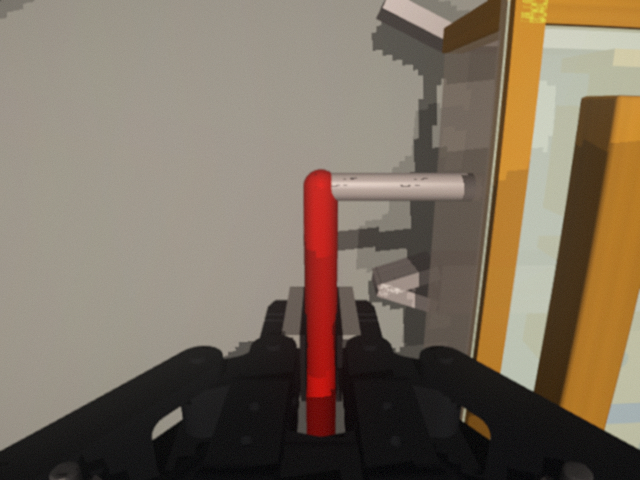

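Request:
move_arm(commands=[0,-1,-13,0,0,0,-25,0,0,1,-38,0,0,3,-50,0,0,7,-62,0,0,11,-74,0,0,16,-86,0,0,22,-97,0,0,29,-107,0,0,37,-117,0,0,45,-126,0,0,55,-135,0])

```text
time: 7.42
ee_pos: [0.5771, -0.0595, 0.1472]
orientation: [-2.334, -2.086, 0.012]
force: [-12.4, 1.7, 9.2]
grip_width: 0.0088
```

```bash
python3 - <<'E'
from h import *
s=read_state();print(s["time"],s["ee_pos"],s["force"],s["grip_width"])
im,d=get_image("scene");save("s5",cv2.resize(im[120:340,180:480],None,fx=2.5,fy=2.5))
E
```

```text
7.425 [ 0.57707372 -0.05953808  0.1471992 ] [-12.42462727   1.73138969   9.18860311] 0.008828914437095915
```

View pics/s5.png

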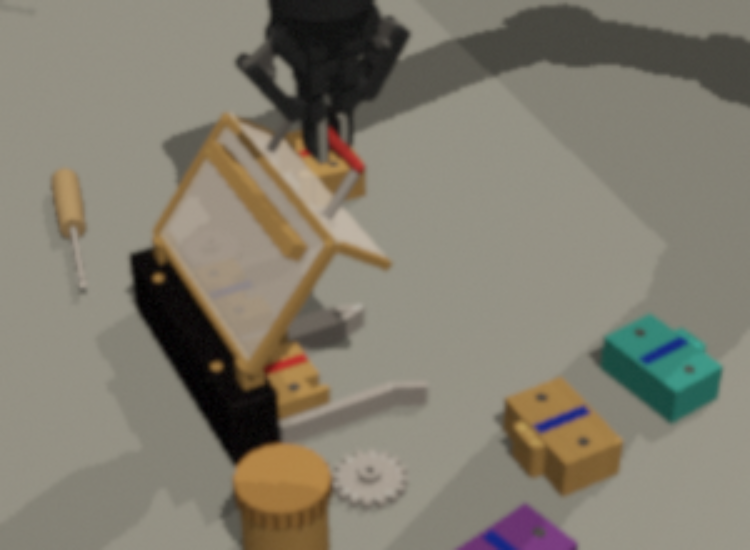

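Request:
move_arm(commands=[0,8,-10,0,0,18,-17,0,0,29,-23,0,0,41,-28,0,0,53,-32,0,0,66,-36,0,0,79,-38,0,0,92,-39,0,0,104,-40,0,0,117,-39,0,0,130,-37,0,0,143,-35,0])

```text
time: 8.98
ee_pos: [0.7252, -0.0762, 0.1817]
orientation: [2.342, 2.094, -0.0]
force: [-2.1, -0.2, -0.8]
grip_width: 0.0086
```

```bash
python3 - <<'E'
from h import *
s=read_state();print(s["time"],s["ee_pos"],s["force"],s["grip_width"])
im,d=get_image("scene");save("s6",cv2.resize(im[100:340,180:480],None,fx=2.5,fy=2.5))
E
```

```text
8.975 [ 0.72519604 -0.07615074  0.18172279] [-2.05354556 -0.18202838 -0.83037058] 0.008598633680659853
```

View pics/s6.png

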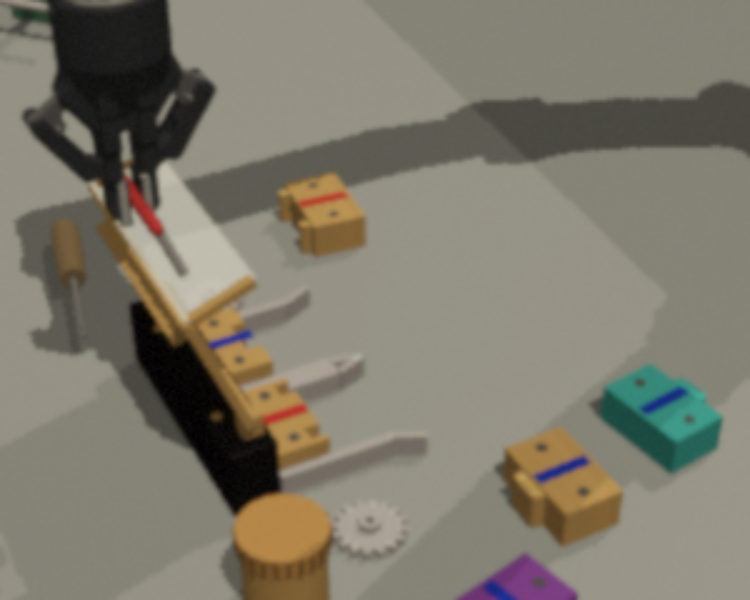

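Request:
move_arm(commands=[0,0,0,0,0,0,0,0,0,0,0,0,0,0,-15,0,0,0,-40,0,0,0,-75,0,0,-20,-90,0,0,-60,-90,0,0,-60,-90,0], claw=50)

```text
time: 10.15
ee_pos: [0.6616, -0.0701, 0.2731]
orientation: [-2.342, -2.09, -0.001]
force: [0.3, 0.7, 0.2]
grip_width: 0.0426
```

```bash
python3 - <<'E'
from h import *
s=read_state();print(s["time"],s["ee_pos"],s["force"],s["grip_width"])
im,d=get_image("scene");save("s7",cv2.resize(im[100:340,180:480],None,fx=2.5,fy=2.5))
im,d=get_image("top");save("t7",im)
E
```

```text
10.15 [ 0.66162475 -0.07010183  0.27307937] [0.30095583 0.66881428 0.22369559] 0.042579562197841786
```

View pics/s7.png

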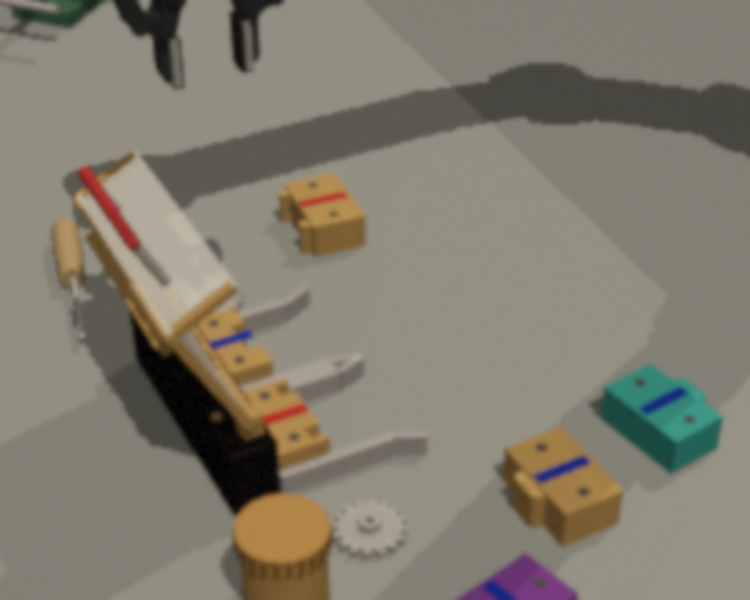

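View pics/t7.png

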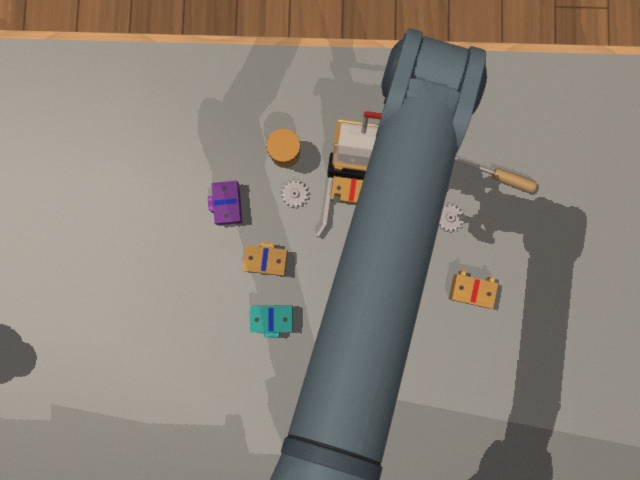

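```bash
sed -i 's/^YAW=.*/YAW=np.radians(-6.44);O=np.array([0.6238,-0.0648,0])/' h.py; python3 - <<'E'
from h import *
s=read_state();print(s["qpos"].round(2))
to([.511,.151,.15],85.05)
E
```

```text
[-0.48  0.44  0.72  1.5  -0.29  1.31  0.15]
shift [ 201.5 -177.8  123.3] twist 88.54133022552668 yaz -6.4
```

Request:
move_arm(commands=[20,-18,0,-9,40,-36,12,-18,60,-54,24,-27,80,-72,36,-36,100,-90,48,-46,120,-108,60,-55,140,-126,75,-64,160,-144,90,-73,180,-160,105,-82,201,-178,123,-91.5,201,-178,123,-91.5], claw=100)

```text
time: 11.62
ee_pos: [0.509, 0.1529, 0.148]
orientation: [-0.128, -3.136, 0.0]
force: [0.4, -0.4, 0.4]
grip_width: 0.0854
```

```bash
cat >> h.py <<'E'
def look(n):
    s=read_state();im,d=get_image("wrist");save(n,im)
    W,u,v=pts("wrist",d,None,s);G=np.full((480,640,3),np.nan);G[v,u]=W
    print(s["time"],s["ee_pos"].round(4),s["force"].round(1),s["grip_width"].round(4),s["qpos"][6].round(2))
    return s,im,G
def line(im,s,col,z=0.034,lim=None):
    r,g,b=[im[...,k].astype(int) for k in range(3)]
    L=(b>r+60)&(r<60)&(g<70) if col=="blue" else (r>g+90)&(g<70)
    n,l,st,c=cv2.connectedComponentsWithStats(L.astype(np.uint8))
    for k in range(1,n):
        if st[k,4]>40: print(col,c[k].round(),st[k,4],rect("wrist",l==k,z,s))
E
python3 - <<'E'
from h import *
s,im,G=look("w8");line(im,s,"blue");line(im,s,"red")
to([.511,.151,.15],85.05)
E
```

```text
Traceback (most recent call last):
  File "h.py", line 42, in look
    print(s["time"],s["ee_pos"].round(4),s["force"].round(1),s["grip_width"].round(4),s["qpos"][6].round(2))
                                                             ^^^^^^^^^^^^^^^^^^^^^
AttributeError: 'float' object has no attribute 'round'
```

View pics/w8.png

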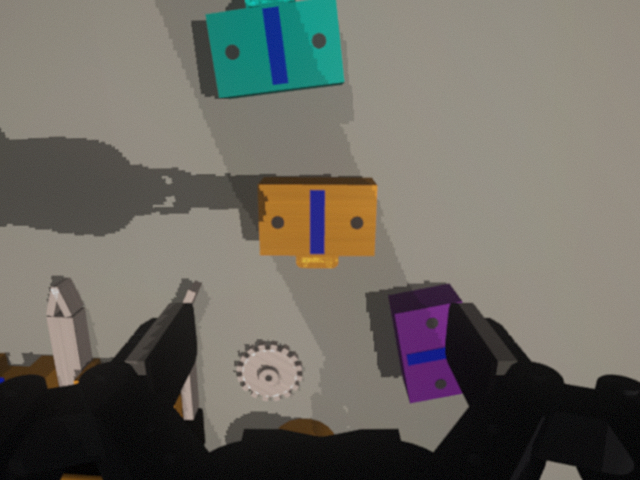

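```bash
sed -i 's/s\["grip_width"\].round(4),s\["qpos"\]\[6\].round(2)/round(float(s["grip_width"]),4),s["qpos"][6]/' h.py; python3 - <<'E'
from h import *
s,im,G=look("w8b");line(im,s,"blue");line(im,s,"red")
to([.511,.151,.15],85.05)
# block top
t=(G[...,2]>0.028)&(G[...,2]<0.042)&(im[...,0]>110)&(im[...,2]<90);t[300:]=0
print("body",t.sum(),rect("wrist",t,0.034,s))
R=Ro.from_rotvec(s["orientation"]).as_matrix()
L=(G-s["ee_pos"])@R  # tool coords
for r,c in ((310,190),(320,185),(340,175),(370,160),(310,452),(320,458),(345,475),(370,490)): print(r,c,(L[r,c]*1000).round(1))
E
```

```text
11.675 [0.5108 0.1512 0.1491] [0.8 0.3 0.3] 0.0856 1.204473490291933
blue [277.  42.] 1136 ((399.1342468261719, 133.88299560546875), (44.19151306152344, 9.221975326538086), 2.22841477394104)
blue [319. 217.] 758 ((512.9656372070312, 149.9746856689453), (8.174342155456543, 42.22052764892578), 85.28392791748047)
blue [427. 353.] 403 ((624.233642578125, 222.47268676757812), (9.907549858093262, 27.021020889282227), 7.027690887451172)
blue [  3. 378.] 44 ((623.572509765625, -115.06810760498047), (5.086150646209717, 7.679121017456055), 70.72321319580078)
shift [ 0.9  0.8 -0.2] twist -0.061025604612837014 yaz 85.0
body 7582 ((516.387451171875, 149.67092895507812), (80.1016616821289, 59.24227523803711), 85.60195922851562)
310 190 [  7.3 -42.9 -40.7]
320 185 [  7.7 -42.2 -48.3]
340 175 [  6.4 -42.3 -58.1]
370 160 [  4.2 -42.9 -69.7]
310 452 [  7.8  42.7 -41.8]
320 458 [  7.9  42.5 -48.8]
345 475 [  7.2  43.2 -62.3]
370 490 [  7.7  42.7 -75. ]
```

Request:
move_arm(commands=[-1,-1,40,-0.3,-1,-1,80,-0.3,-1,-1,120,-0.3,-1,-1,140,-0.3,-1,-1,145,-0.3,-1,-1,145,-0.3])

```text
time: 12.48
ee_pos: [0.5129, 0.1486, 0.005]
orientation: [0.129, 3.137, 0.0]
force: [-0.1, -0.2, 0.2]
grip_width: 0.0856
```

```bash
python3 - <<'E'
from h import *
s,im,G=look("w9");line(im,s,"blue")
E
```

```text
12.475 [0.5129 0.1486 0.005 ] [-0.1 -0.2  0.2] 0.0856 1.3045435010587605
blue [246.  21.] 1385 ((415.07843017578125, 134.23912048339844), (12.631190299987793, 9.533288955688477), 2.0699005126953125)
blue [326. 261.] 296 ((493.3858642578125, 151.62826538085938), (8.947011947631836, 4.757319450378418), 85.24565887451172)
blue [326. 354.] 639 ((528.5217895507812, 148.7755889892578), (8.736881256103516, 12.741769790649414), 84.95601654052734)
```

View pics/w9.png

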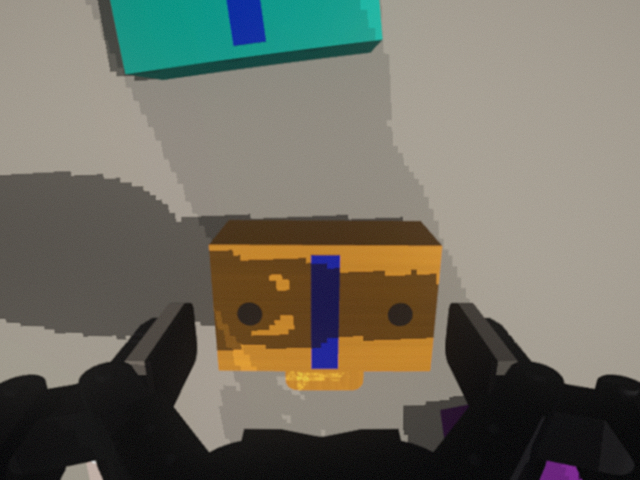

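Request:
move_arm(commands=[1,1.7,0,0,1,1.7,8,0,1,1.7,16,0,1,1.7,21,0,1,1.7,21,0])

```text
time: 13.15
ee_pos: [0.5094, 0.1506, -0.0177]
orientation: [-0.126, -3.138, 0.001]
force: [-0.1, 0.3, -0.2]
grip_width: 0.0853
```

```bash
python3 - <<'E'
from h import *
s,im,G=look("w10")
E
```

```text
13.15 [ 0.5094  0.1506 -0.0177] [-0.1  0.3 -0.2] 0.0853 1.3151996268307589
```

View pics/w10.png

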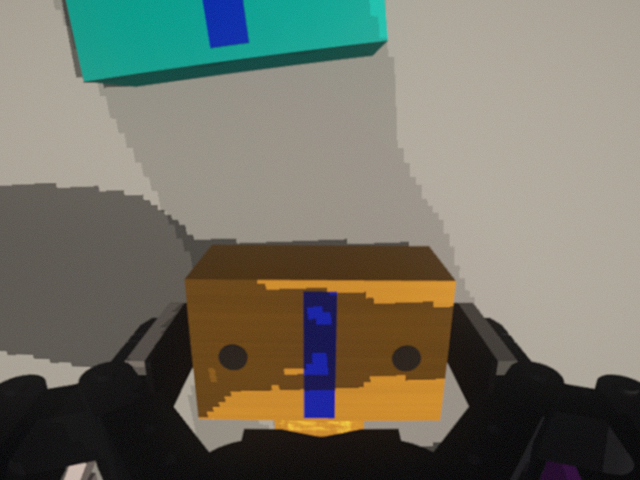

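Request:
move_arm(commands=[0,0,0,0,0,0,0,0,0,0,0,0], claw=60, force=40)

```text
time: 13.58
ee_pos: [0.5102, 0.1506, -0.0166]
orientation: [-0.127, -3.139, 0.0]
force: [-0.6, -0.7, 2.9]
grip_width: 0.079
```

```bash
python3 - <<'E'
from h import *
s,im,G=look("w11")
R=Ro.from_rotvec(s["orientation"]).as_matrix()
for c in (140,150,160,170,180,460,470,480,490):
  col=G[250:340,c]; 
  rr=[(r+250,(G[r+250,c]*1000).round(0).tolist()) for r in range(40,62,3)]
  print(c,rr)
# fixture-frame block target
for n,y in (("right",-52),("left",52)): print(n,fw(-25,y,0).round(4),fw(-74,y,0).round(4),fw(-130,y,0).round(4))
E
```

```text
13.575 [ 0.5102  0.1506 -0.0166] [-0.6 -0.7  2.9] 0.079 1.315113023650981
140 [(290, [501.0, 81.0, 0.0]), (293, [502.0, 81.0, -0.0]), (296, [503.0, 81.0, 1.0]), (299, [504.0, 81.0, 1.0]), (302, [506.0, 80.0, 0.0]), (305, [508.0, 79.0, -1.0]), (308, [509.0, 79.0, -1.0]), (311, [510.0, 80.0, 1.0])]
150 [(290, [501.0, 86.0, 1.0]), (293, [503.0, 85.0, 0.0]), (296, [504.0, 85.0, 0.0]), (299, [505.0, 85.0, 0.0]), (302, [506.0, 84.0, 0.0]), (305, [508.0, 84.0, -0.0]), (308, [509.0, 84.0, -0.0]), (311, [510.0, 83.0, -0.0])]
160 [(290, [502.0, 89.0, 0.0]), (293, [503.0, 89.0, 0.0]), (296, [504.0, 89.0, 1.0]), (299, [505.0, 89.0, 1.0]), (302, [507.0, 88.0, 0.0]), (305, [508.0, 88.0, 0.0]), (308, [509.0, 88.0, 1.0]), (311, [511.0, 87.0, -0.0])]
170 [(290, [502.0, 93.0, -0.0]), (293, [503.0, 93.0, 1.0]), (296, [504.0, 93.0, 0.0]), (299, [506.0, 92.0, -0.0]), (302, [507.0, 92.0, 0.0]), (305, [508.0, 92.0, 0.0]), (308, [509.0, 92.0, 0.0]), (311, [511.0, 91.0, -0.0])]
180 [(290, [502.0, 97.0, 1.0]), (293, [503.0, 97.0, 1.0]), (296, [505.0, 97.0, 0.0]), (299, [506.0, 96.0, 0.0]), (302, [496.0, 106.0
[... 493 characters left out ...]
0, 208.0, 0.0]), (308, [520.0, 209.0, -1.0]), (311, [520.0, 208.0, 0.0])]
480 [(290, [511.0, 212.0, 1.0]), (293, [513.0, 212.0, 1.0]), (296, [514.0, 212.0, 0.0]), (299, [515.0, 212.0, -0.0]), (302, [516.0, 212.0, 1.0]), (305, [518.0, 212.0, 1.0]), (308, [519.0, 212.0, 0.0]), (311, [520.0, 212.0, 1.0])]
490 [(290, [511.0, 215.0, 2.0]), (293, [513.0, 216.0, 0.0]), (296, [515.0, 216.0, -0.0]), (299, [516.0, 216.0, 1.0]), (302, [518.0, 217.0, -1.0]), (305, [518.0, 216.0, 1.0]), (308, [520.0, 216.0, -0.0]), (311, [521.0, 217.0, -0.0])]
right [ 0.5931 -0.1137  0.    ] [ 0.5444 -0.1082  0.    ] [ 0.4888 -0.1019  0.    ]
left [ 0.6048 -0.0103  0.    ] [ 0.5561 -0.0048  0.    ] [0.5005 0.0015 0.    ]
```

View pics/w11.png

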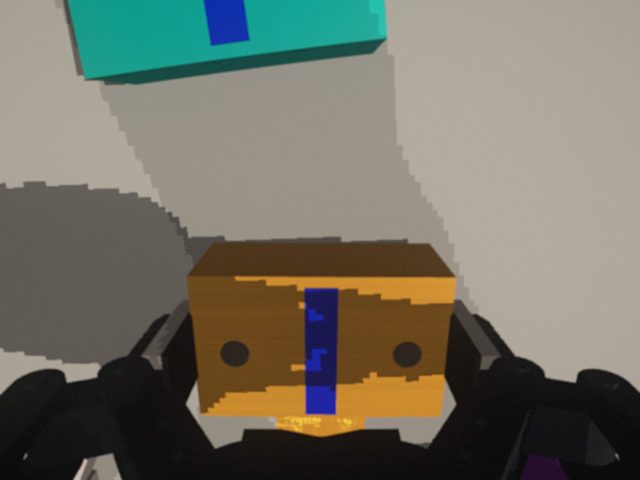

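```bash
python3 - <<'E'
from h import *
to(np.r_[fw(-145,-52,0)[:2],-0.0166],83.56)
E
```

```text
shift [  16.  -252.9    0. ] twist 1.8136758330296345 yaz 85.4
```

Request:
move_arm(commands=[4,-15,0,0,8,-40,0,0,12,-66,0,0,15,-92,0,0,16,-118,0,0.3,16,-144,0,0.6,16,-170,0,0.9,16,-195,0,1.2,16,-218,0,1.5,16,-238,0,1.8,16,-253,0,1.8,16,-253,0,1.8])

```text
time: 15.12
ee_pos: [0.4737, -0.1019, -0.0167]
orientation: [0.178, 3.136, -0.002]
force: [-0.2, -2.0, 2.6]
grip_width: 0.0789
```

```bash
python3 - <<'E'
from h import *
s,im,G=look("w12");line(im,s,"blue");line(im,s,"red")
to(np.r_[fw(-145,-52,0)[:2],-0.0166],83.56)
im,d=get_image("scene");save("s12",cv2.resize(im[100:340,180:480],None,fx=2.5,fy=2.5))
E
```

```text
15.125 [ 0.4737 -0.1019 -0.0167] [-0.2 -2.   2.6] 0.0789 1.7969842719659488
blue [319. 292.] 169 ((455.4641418457031, -99.5444564819336), (9.182673454284668, 1.935486912727356), 83.53292083740234)
blue [320. 343.] 1451 ((472.24383544921875, -101.68370056152344), (9.067215919494629, 25.929828643798828), 82.88812255859375)
blue [321. 400.] 736 ((492.9601745605469, -104.16674041748047), (8.84656047821045, 11.293863296508789), 84.08866882324219)
shift [ 0.   1.7 -0.1] twist -0.06717068378607394 yaz 83.5
```

View pics/w12.png

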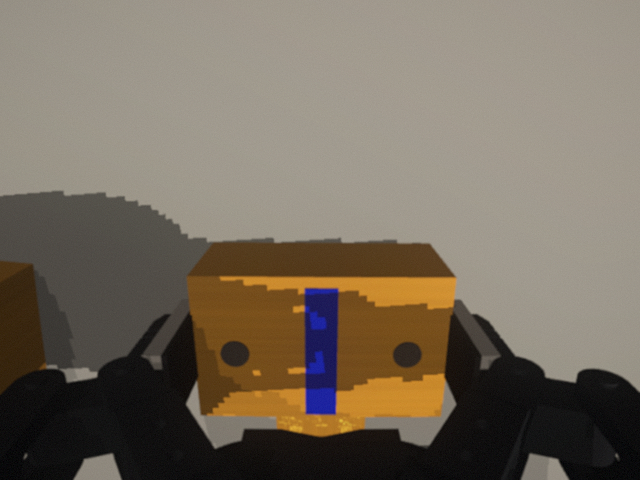

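View pics/s12.png

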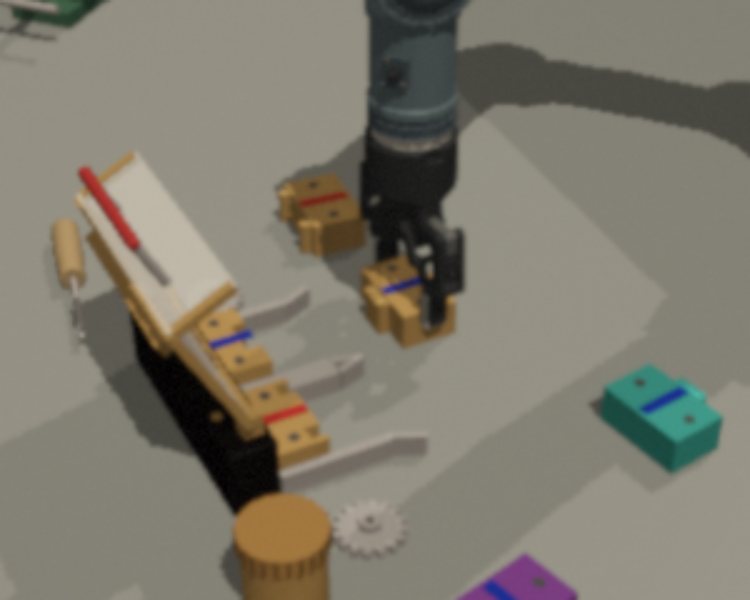

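Request:
move_arm(commands=[0,1.7,0,0,-15,1.7,0,0,-30,1.7,0,0,-45,1.7,0,0,-58,1.7,0,0,-66,1.7,0,0,-72,1.7,0,0,-77,1.7,0,0])

```text
time: 16.23
ee_pos: [0.5166, -0.1054, -0.0174]
orientation: [-0.179, -3.069, -0.016]
force: [-46.2, 4.3, 62.6]
grip_width: 0.0787
```

```bash
python3 - <<'E'
from h import *
s,im,G=look("w13");to(np.r_[fw(-25,-52,0)[:2],-0.0166],83.56)
im,d=get_image("top");save("t13",cv2.resize(im[100:350,280:520],None,fx=2.4,fy=2.4))
E
```

```text
16.225 [ 0.5166 -0.1054 -0.0174] [-46.2   4.3  62.6] 0.0787 1.7942571740479498
shift [-71.6   0.6  -5. ] twist -0.23054303021910982 yaz 83.3
```

View pics/w13.png

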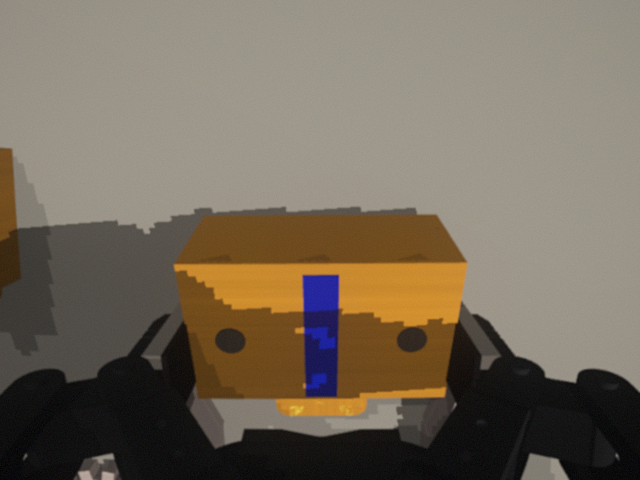

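View pics/t13.png

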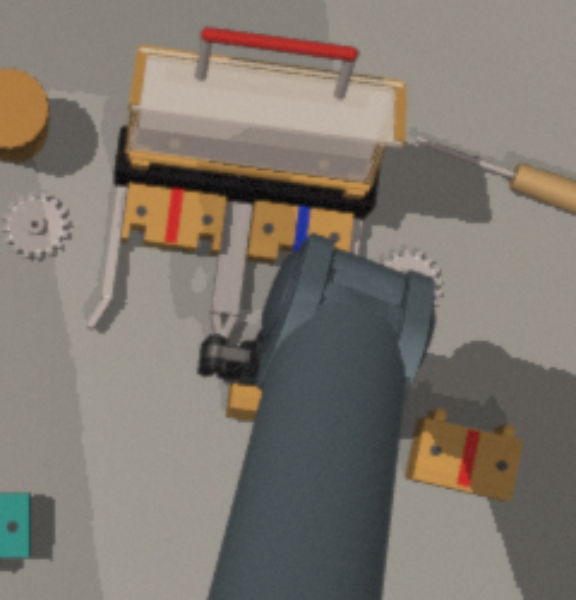

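Request:
move_arm(commands=[12,0,0,0,24,0,0,0,36,0,0,0,44,0,0,0,50,0,0,0,50,0,0,0])

```text
time: 17.08
ee_pos: [0.4999, -0.1012, -0.0174]
orientation: [-0.175, -3.135, -0.0]
force: [-0.9, -0.6, -6.0]
grip_width: 0.0789
```

```bash
python3 - <<'E'
from h import *
s,im,G=look("w14");print(s["orientation"]);to(np.r_[fw(-25,-52,0)[:2],-0.0166],83.56)
im,d=get_image("top");save("t14",cv2.resize(im[130:330,300:480],None,fx=3.3,fy=3,interpolation=cv2.INTER_CUBIC))
np.save("t14i.npy",im)
W,u,v=pts("top",d);T=np.full((480,640,3),np.nan);T[v,u]=W
c,s_=np.cos(YAW),np.sin(YAW)
F=(T-O);F=np.stack([c*F[...,0]+s_*F[...,1],-s_*F[...,0]+c*F[...,1],F[...,2]],-1)*1000
# wall pixels z 15-25
m=(F[...,2]>12)&(F[...,2]<28)&(F[...,0]>-120)&(F[...,0]<40)&(abs(F[...,1])<125)
x=F[m];print("low x range",np.percentile(x[:,0],[0,1,5,95]),np.percentile(x[:,1],[0,2,98,100]))
for y in range(-120,125,12):
    q=x[(x[:,1]>=y)&(x[:,1]<y+12)]
    if len(q)>5: print(y,len(q),q.min(0).round(),q.max(0).round())
r,g,b=[im[...,k].astype(int) for k in range(3)]
h=(F[...,2]>29)&(F[...,2]<42)&(F[...,0]>-30)&(F[...,0]<60)&(abs(F[...,1])<110)&(r>110)&(b<90)
print("fixed halves",F[h&(F[...,1]>0)].min(0),F[h&(F[...,1]>0)].max(0),F[h&(F[...,1]<0)].min(0),F[h&(F[...,1]<0)].max(0))
E
```

```text
17.075 [ 0.4999 -0.1012 -0.0174] [-0.9 -0.6 -6. ] 0.0789 1.7947369675301712
[-1.75434856e-01 -3.13513893e+00 -1.12259711e-04]
shift [-93.2  -2.   -0.5] twist 0.034430070775528065 yaz 83.6
low x range [-75.76492269 -72.95204819 -62.57714983  34.19930527] [-124.94171279  -99.91138246  102.42200161  109.92406721]
-108 105 [ -43. -101.   15.] [ 39. -96.  26.]
-96 74 [-42. -96.  13.] [ 39. -86.  27.]
-84 8 [ -1. -84.  12.] [  0. -74.  24.]
-72 15 [ -1. -72.  12.] [ 12. -61.  27.]
-48 6 [ 11. -47.  15.] [ 12. -36.  26.]
-36 6 [ -1. -32.  16.] [ -0. -25.  28.]
-24 9 [ -1. -23.  12.] [ 14. -12.  28.]
-12 284 [-74. -12.  13.] [40. -0. 28.]
0 309 [-75.   0.  12.] [40. 11. 27.]
12 9 [-1. 13. 16.] [12. 23. 25.]
24 6 [-1. 25. 16.] [12. 35. 26.]
36 8 [-1. 37. 14.] [-1. 47. 28.]
48 7 [-1. 49. 14.] [-1. 59. 24.]
60 8 [-1. 61. 13.] [-1. 71. 27.]
72 8 [-1. 73. 13.] [12. 82. 26.]
84 69 [-54.  84.  12.] [39. 96. 28.]
96 168 [-76.  96.  15.] [ 40. 108.  26.]
fixed halves [-1.43588909 12.43554393 29.27316296] [44.97279199 92.22938798 41.94079224] [ -0.8928482  -91.79152024  29.10076282] [ 44.70948019 -11.21533506  41.07638959]
```

View pics/w14.png

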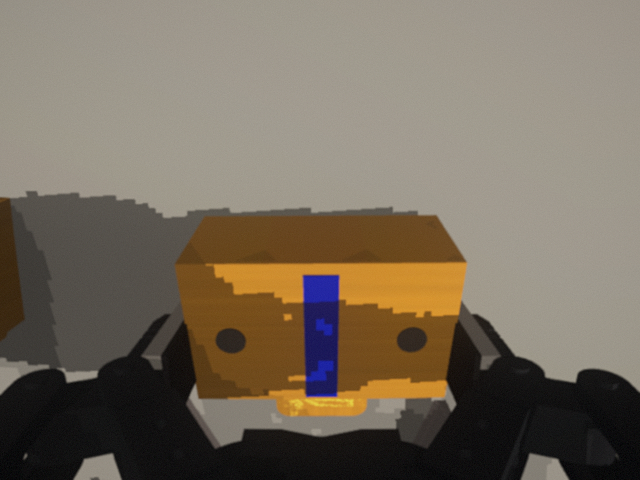

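View pics/t14.png

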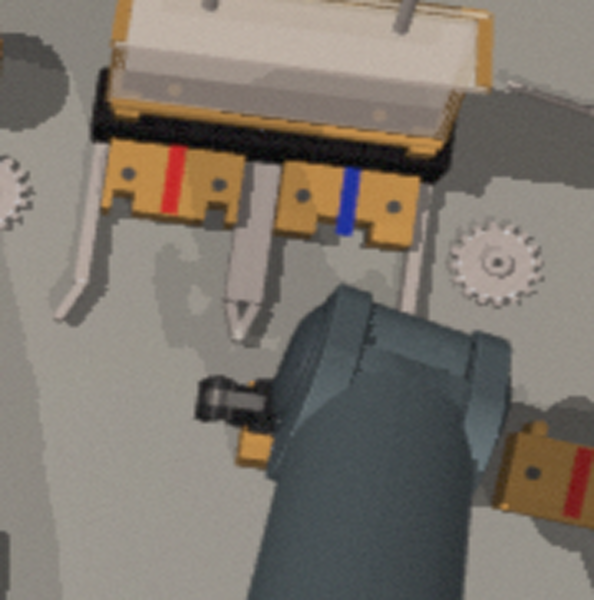

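```bash
python3 - <<'E'
from h import *
s,im,G=look("w15")
P=G[270:390,215:430].reshape(-1,3);P=P[np.isfinite(P).all(1)]
c=P.mean(0);U,S,V=np.linalg.svd(P-c,full_matrices=False);n=V[2]*np.sign(V[2][2]);print(c.round(4),n.round(3),S)
for r,cc in ((215,320),(240,320),(262,320),(275,270),(330,270),(390,270),(405,320)): print(r,G[r,cc].round(4))
E
```

```text
17.175 [ 0.5013 -0.1014 -0.0169] [-0.1  0.4 -5.4] 0.0788 1.794690031259512
[ 0.4937 -0.1002  0.0379] [ 0.146 -0.012  0.989] [2.94116733 2.03623352 0.08893451]
215 [ 4.68e-01 -9.79e-02  4.00e-04]
240 [ 0.469 -0.098  0.027]
262 [ 0.4709 -0.0982  0.0409]
275 [ 0.4728 -0.1121  0.042 ]
330 [ 0.492  -0.1155  0.0372]
390 [ 0.5144 -0.1191  0.0351]
405 [ 0.5243 -0.1042  0.0319]
```

Request:
move_arm(commands=[0,0,0,0,0,0,0,0,0,0,0,0,0,0,-20,0,10,0,-50,0,40,0,-90,0,70,0,-120,0,70,0,-120,0], claw=100)

```text
time: 18.23
ee_pos: [0.4316, -0.0935, 0.1051]
orientation: [0.176, 3.132, 0.003]
force: [-0.4, 0.1, -0.1]
grip_width: 0.0854
```

```bash
python3 - <<'E'
from h import *
s,im,G=look("w16");line(im,s,"blue")
t=(G[...,2]>0.028)&(G[...,2]<0.042)&(im[...,0]>110)&(im[...,2]<90)
n,l,st,c=cv2.connectedComponentsWithStats(t.astype(np.uint8))
for k in range(1,n):
    if st[k,4]>1000: print("body",c[k],st[k],rect("wrist",l==k,0.034,s))
E
```

```text
18.225 [ 0.4316 -0.0935  0.1051] [-0.4  0.1 -0.1] 0.0854 1.6447066721908292
blue [320. 325.] 883 ((491.36846923828125, -100.3106918334961), (8.546396255493164, 43.404258728027344), 83.82658386230469)
body [ 71.68587896 309.68136825] [   7  268  129   88 7981] ((466.9827880859375, -254.8756103515625), (80.74710083007812, 57.312015533447266), 79.2070083618164)
body [320.19638583 324.93417903] [ 254  287  132   84 8356] ((494.41217041015625, -100.67176055908203), (79.99812316894531, 58.47447204589844), 84.15452575683594)
```

View pics/w16.png

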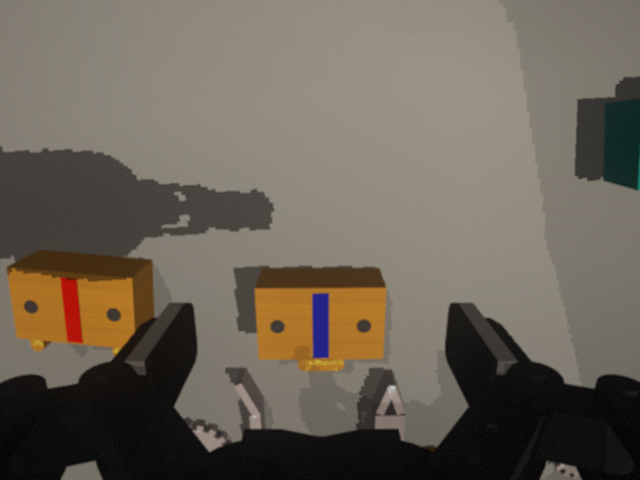

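```bash
python3 - <<'E'
from h import *
to(np.r_[fw(-177,-51,0)[:2],-0.022],83.56)
E
```

```text
shift [ -9.8  -1.4 126.3] twist 0.0227005113745804 yaz 83.6
```

Request:
move_arm(commands=[-5,-1,20,0,-10,-1,40,0,-10,-1,60,0,-10,-1,80,0,-10,-1,100,0,-10,-1,118,0,-10,-1,126,0,-10,-1,126,0], claw=45)

```text
time: 19.27
ee_pos: [0.4408, -0.0957, -0.0239]
orientation: [-0.175, -3.135, 0.001]
force: [-0.1, -0.4, -0.1]
grip_width: 0.0383
```

```bash
python3 - <<'E'
from h import *
s,im,G=look("w17")
for c in (250,258,265,375,385): print(c,[(r,(G[r,c]*1000).round(0).tolist()) for r in range(280,312,5)])
to(np.r_[fw(-177,-51,0)[:2],-0.022],83.56)
E
```

```text
19.275 [ 0.4408 -0.0957 -0.0239] [-0.1 -0.4 -0.1] 0.0383 1.8093206763227498
250 [(280, [427.0, -120.0, -0.0]), (285, [429.0, -120.0, -0.0]), (290, [428.0, -119.0, 8.0]), (295, [428.0, -118.0, 11.0]), (300, [428.0, -117.0, 16.0]), (305, [428.0, -117.0, 19.0]), (310, [428.0, -116.0, 24.0])]
258 [(280, [428.0, -117.0, -1.0]), (285, [429.0, -117.0, -0.0]), (290, [428.0, -116.0, 8.0]), (295, [428.0, -116.0, 11.0]), (300, [428.0, -115.0, 16.0]), (305, [429.0, -115.0, 18.0]), (310, [428.0, -114.0, 23.0])]
265 [(280, [428.0, -114.0, -0.0]), (285, [430.0, -115.0, -0.0]), (290, [429.0, -114.0, 7.0]), (295, [430.0, -114.0, 7.0]), (300, [432.0, -114.0, 7.0]), (305, [434.0, -114.0, 8.0]), (310, [435.0, -115.0, 9.0])]
375 [(280, [432.0, -75.0, -1.0]), (285, [434.0, -75.0, 0.0]), (290, [434.0, -76.0, 5.0]), (295, [436.0, -76.0, 5.0]), (300, [438.0, -76.0, 5.0]), (305, [439.0, -76.0, 6.0]), (310, [441.0, -76.0, 7.0])]
385 [(280, [432.0, -71.0, 0.0]), (285, [434.0, -72.0, 0.0]), (290, [433.0, -72.0, 7.0]), (295, [433.0, -73.0, 12.0]), (300, [433.0, -74.0, 15.0]), (305, [433.0, -74.0, 19.0]), (310, [433.0, -75.0, 23.0])]
shift [-0.8  0.2 -1.3] twist 0.03114688064547977 yaz 83.6
```

View pics/w17.png

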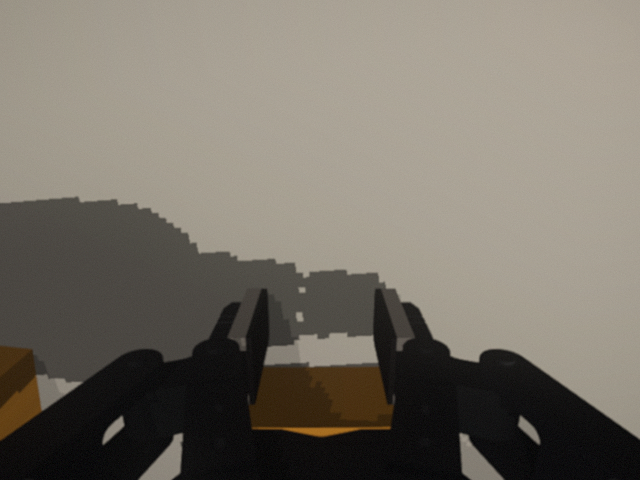

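Request:
move_arm(commands=[-7,0,0,0,-13,0,0,0,-20,0,0,0,-27,0,0,0,-34,0,0,0,-41,0,0,0,-48,0,0,0,-55,0,0,0,-62,0,0,0,-69,0,0,0,-75,0,0,0])

```text
time: 20.7
ee_pos: [0.5147, -0.1044, -0.0234]
orientation: [-0.176, -3.134, 0.0]
force: [-3.8, -0.5, -1.3]
grip_width: 0.0382
```

```bash
python3 - <<'E'
from h import *
s,im,G=look("w18");to(np.r_[fw(-61,-52,0)[:2],-0.024],83.56)
im,d=get_image("top");save("t18",cv2.resize(im[130:330,300:480],None,fx=3.3,fy=3,interpolation=cv2.INTER_CUBIC))
E
```

```text
20.7 [ 0.5147 -0.1044 -0.0234] [-3.8 -0.5 -1.3] 0.0382 1.8127762270810297
shift [-41.1  -0.5   0.9] twist 0.014698353508620698 yaz 83.6
```

View pics/w18.png

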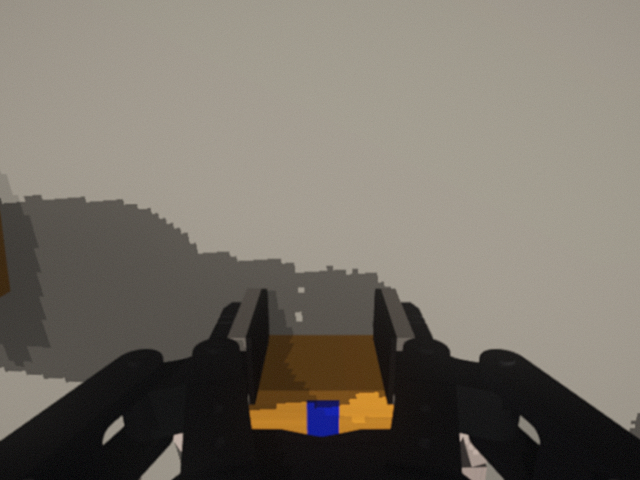

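View pics/t18.png

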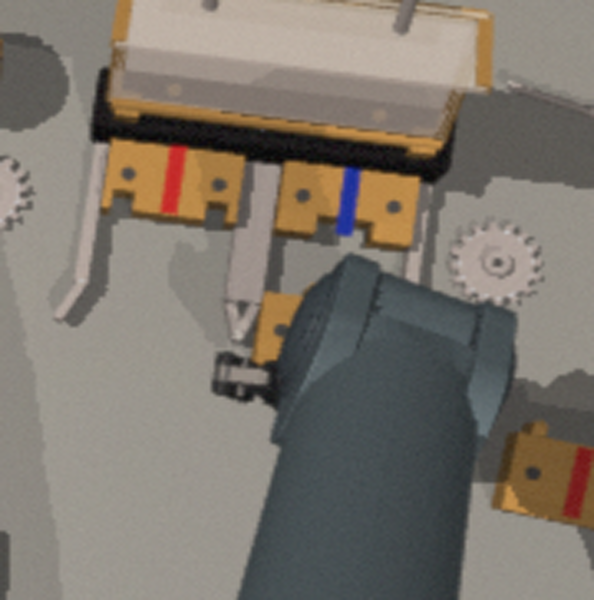

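Block is entering the right way squarely, force only 4 N. Continue.

Request:
move_arm(commands=[-5,0,0,0,-10,0,0,0,-15,0,0,0,-20,0,0,0,-25,0,0,0,-30,0,0,0,-34,0,0,0,-38,0,0,0,-41,0,0,0,-43,0,0,0,-45,0,0,0,-45,0,0,0])

```text
time: 22.3
ee_pos: [0.5577, -0.109, -0.023]
orientation: [-0.175, -3.131, -0.001]
force: [-10.1, -0.0, 5.6]
grip_width: 0.0389
```

```bash
python3 - <<'E'
from h import *
s,im,G=look("w19");to(np.r_[fw(-61,-52,0)[:2],-0.024],83.56)
im,d=get_image("top");save("t19",cv2.resize(im[130:330,300:480],None,fx=3.3,fy=3,interpolation=cv2.INTER_CUBIC))
E
```

```text
22.3 [ 0.5577 -0.109  -0.023 ] [-10.1  -0.    5.6] 0.0389 1.8108105799468097
shift [ 0.3 -0.7  1. ] twist 0.01895801401838071 yaz 83.6
```

View pics/t19.png

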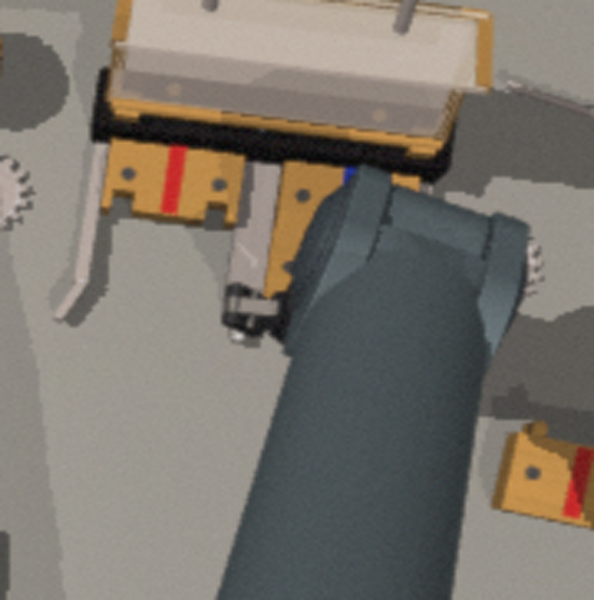

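Request:
move_arm(commands=[-3,0,0,0,-6,0,0,0,-8,0,0,0,-8,0,0,0])

```text
time: 22.9
ee_pos: [0.557, -0.1087, -0.024]
orientation: [-0.175, -3.114, -0.007]
force: [-22.1, 2.4, 18.1]
grip_width: 0.0383
```

Request:
move_arm(commands=[6,0,0,0,20,0,0,0,40,0,-20,0,60,-20,-50,0,70,-50,-90,0,75,-85,-120,0,80,-120,-130,0,85,-150,-130,0,88,-165,-130,0], claw=45)

```text
time: 24.02
ee_pos: [0.4646, -0.2668, 0.1089]
orientation: [0.179, 3.13, -0.004]
force: [-0.4, 1.2, -0.6]
grip_width: 0.0384
```

```bash
python3 - <<'E'
from h import *
s,im,G=look("w20");line(im,s,"red")
t=(G[...,2]>0.028)&(G[...,2]<0.042)&(im[...,0]>110)&(im[...,2]<90)
n,l,st,c=cv2.connectedComponentsWithStats(t.astype(np.uint8))
for k in range(1,n):
    if st[k,4]>1000: print("body",c[k],st[k],rect("wrist",l==k,0.034,s))
im,d=get_image("top");save("t20",cv2.resize(im[130:330,300:520],None,fx=3.3,fy=3,interpolation=cv2.INTER_CUBIC))
E
```

```text
24.025 [ 0.4646 -0.2668  0.1089] [-0.4  1.2 -0.6] 0.0384 2.059753432037164
red [341. 228.] 1152 ((464.4031982421875, -255.0931854248047), (9.409446716308594, 44.388057708740234), 78.54511260986328)
body [340.21522798 226.61814962] [  271   179   143   106 11295] ((467.4818115234375, -255.8266143798828), (79.9267578125, 59.603729248046875), 78.6148452758789)
body [589.16050221 375.70173057] [ 524  353  104   65 2947] ((579.8339233398438, -96.20198059082031), (88.59016418457031, 43.29819107055664), 47.80108642578125)
```

View pics/t20.png

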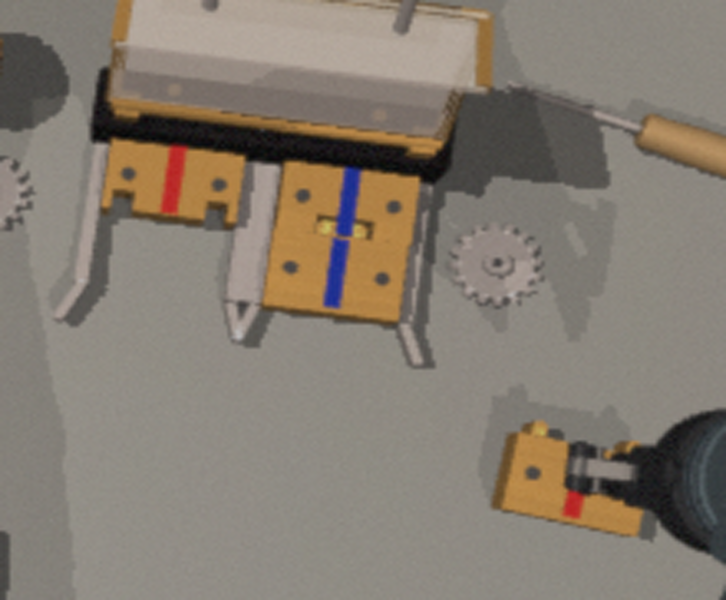

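View pics/w20.png

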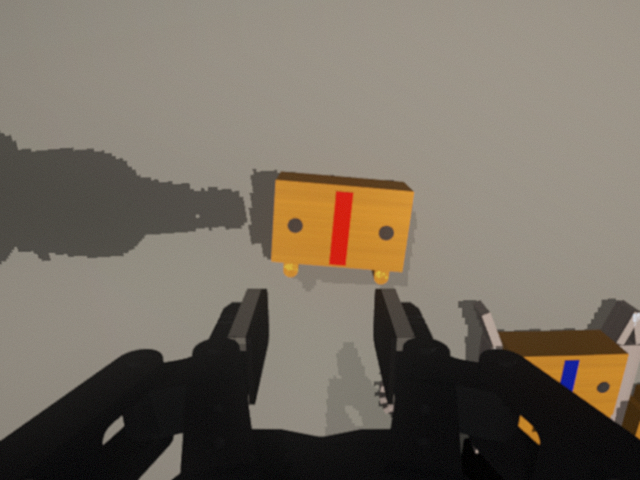

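```bash
python3 - <<'E'
from h import *
to([.463,-.255,.005],78.6)
E
```

```text
shift [  1.8  11.2 102.9] twist 4.8211046105974305 yaz 83.4
```

Request:
move_arm(commands=[1,6,15,2.4,2,11,30,4.8,2,11,50,4.8,2,11,70,4.8,2,11,90,4.8,2,11,103,4.8,2,11,103,4.8], claw=100)

```text
time: 25.0
ee_pos: [0.461, -0.2516, 0.0028]
orientation: [-0.305, -3.124, -0.001]
force: [0.5, -0.9, 0.2]
grip_width: 0.0854
```

```bash
python3 - <<'E'
from h import *
s,im,G=look("w21");line(im,s,"red")
to([.463,-.255,-.0166],78.6)
E
```

```text
25.0 [ 0.461  -0.2516  0.0028] [ 0.5 -0.9  0.2] 0.0854 2.053593414296844
red [313. 323.] 2969 ((464.3258361816406, -255.1324462890625), (9.923515319824219, 44.47061538696289), 78.83782196044922)
shift [-1.8 -2.4 20.2] twist 0.22329050823852015 yaz 78.8
```

View pics/w21.png

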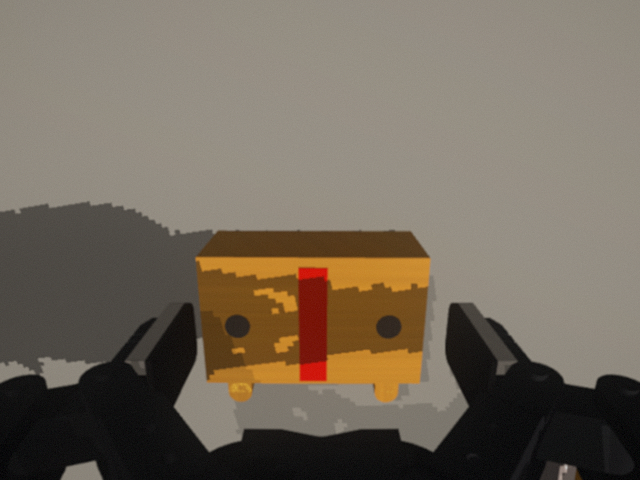

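Request:
move_arm(commands=[-1.5,-2.6,0,0,-1.5,-2.6,8,0,-1.5,-2.6,16,0,-1.5,-2.6,21,0,-1.5,-2.6,21,0])

```text
time: 25.68
ee_pos: [0.4621, -0.2554, -0.0176]
orientation: [-0.307, -3.125, -0.001]
force: [-0.5, -0.6, 0.1]
grip_width: 0.0853
```

Request:
move_arm(commands=[0,0,0,0,0,0,0,0,0,0,0,0], claw=60, force=40)

```text
time: 26.05
ee_pos: [0.4627, -0.2557, -0.0168]
orientation: [-0.307, -3.127, -0.0]
force: [-0.3, 0.6, 0.7]
grip_width: 0.0788
```

```bash
python3 - <<'E'
from h import *
s,im,G=look("w22");print(fw(-160,52,0),fw(-165,52,0))
to(np.r_[fw(-165,52,0)[:2],-0.0166],83.56)
E
```

```text
26.05 [ 0.4627 -0.2557 -0.0168] [-0.3  0.6  0.7] 0.0788 2.078309894720851
[0.47064208 0.0048179  0.        ] [0.46567363 0.00537872 0.        ]
shift [ 4.780e+01  2.567e+02 -2.000e-01] twist -4.77429905423449 yaz 78.8
```

View pics/w22.png

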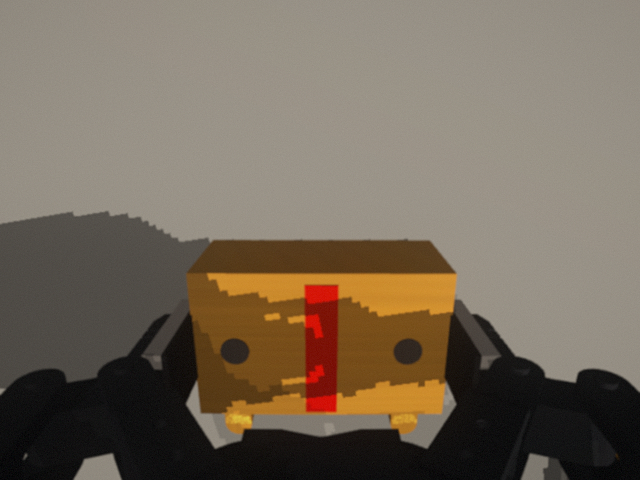

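Request:
move_arm(commands=[2,14,0,-0.5,6,40,0,-1,10,66,0,-1.5,14,92,0,-2,18,118,0,-2.5,22,144,0,-3,25,170,0,-3.5,29,196,0,-4,33,222,0,-4.5,36,244,0,-4.8,38,258,0,-4.8,38,258,0,-4.8])

```text
time: 27.6
ee_pos: [0.4757, 0.0075, -0.0168]
orientation: [-0.171, -3.137, -0.003]
force: [-0.1, 2.7, 1.5]
grip_width: 0.0788
```

```bash
python3 - <<'E'
from h import *
s,im,G=look("w23");to(np.r_[fw(-155,52,0)[:2],-0.0166],83.56)
P=G[300:390,215:430].reshape(-1,3);P=P[np.isfinite(P).all(1)]
c=P.mean(0);U,S,V=np.linalg.svd(P-c,full_matrices=False);print(c.round(4),(V[2]*np.sign(V[2][2])).round(3))
E
```

```text
27.6 [ 0.4757  0.0075 -0.0168] [-0.1  2.7  1.5] 0.0788 1.6001501619448073
shift [-0.1 -2.7 -0.2] twist 0.1494841120937167 yaz 83.7
[0.4756 0.0078 0.0334] [-0.    -0.002  1.   ]
```

View pics/w23.png

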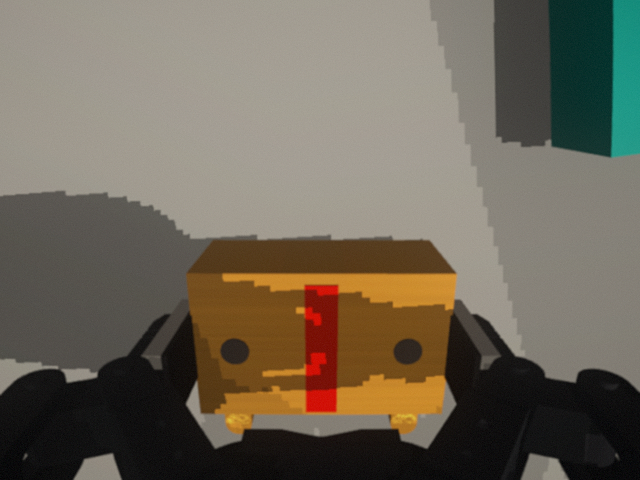

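Request:
move_arm(commands=[0,-1.5,0,0,0,-2.8,0,0,0,-2.8,0,0])

```text
time: 28.02
ee_pos: [0.4754, 0.0016, -0.0169]
orientation: [0.177, 3.136, 0.0]
force: [-0.5, 2.0, 0.9]
grip_width: 0.0786
```

Request:
move_arm(commands=[0,0,0,0,0,0,0,0,0,0,0,0,0,0,-20,0,10,0,-50,0,28,0,-80,0,46,0,-100,0,46,0,-100,0], claw=100)

```text
time: 29.02
ee_pos: [0.4297, 0.0074, 0.0841]
orientation: [0.175, 3.134, 0.003]
force: [0.8, -0.3, 0.1]
grip_width: 0.0857
```

```bash
python3 - <<'E'
from h import *
s,im,G=look("w24");line(im,s,"red")
c,s_=np.cos(YAW),np.sin(YAW)
t=(G[...,2]>0.028)&(G[...,2]<0.042)&(im[...,0]>110)&(im[...,2]<90)
n,l,st,cc=cv2.connectedComponentsWithStats(t.astype(np.uint8))
for k in range(1,n):
    if st[k,4]>1000:
        b=rect("wrist",l==k,0.034,s);p=np.array(b[0])/1000-O[:2];print("body",cc[k],b,"fix",c*p[0]+s_*p[1],-s_*p[0]+c*p[1])
to(np.r_[fw(-200,52,0)[:2],-0.023],83.56)
E
```

```text
29.025 [0.4297 0.0074 0.0841] [ 0.8 -0.3  0.1] 0.0857 1.4310502661377247
red [319. 324.] 1205 ((477.0719909667969, 1.284022331237793), (9.323212623596191, 44.4877815246582), 83.52635192871094)
body [319.23416763 322.22339004] ((479.7914733886719, 0.9249343872070312), (80.00718688964844, 58.3233642578125), 83.52163696289062) fix -0.15047169738439864 0.04915781751894842
shift [ -0.5   2.  106.4] twist 0.046498493383012374 yaz 83.6
```

View pics/w24.png

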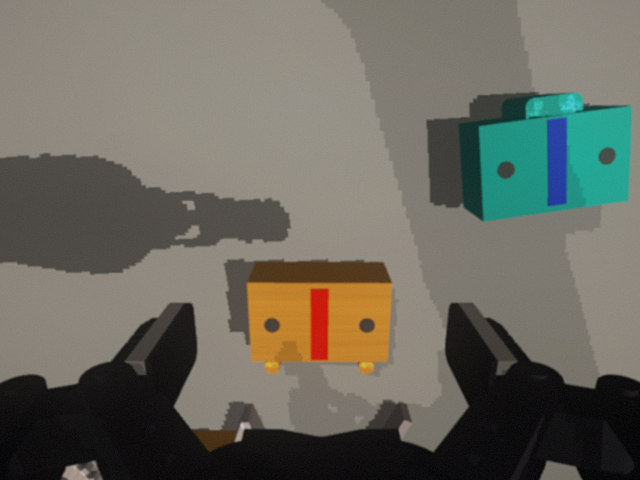

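Request:
move_arm(commands=[0,0,10,0,0,0,25,0,0,0,45,0,0,0,65,0,0,0,85,0,0,0,99,0,0,0,106,0,0,0,106,0], claw=45)

```text
time: 30.08
ee_pos: [0.4292, 0.0068, -0.0236]
orientation: [-0.176, -3.135, 0.001]
force: [-0.1, 0.8, 0.1]
grip_width: 0.0384
```

```bash
python3 - <<'E'
from h import *
s,im,G=look("w25")
to(np.r_[fw(-61,52,0)[:2],-0.023],83.56)
print((G[290,265]*1000).round(),(G[295,375]*1000).round())
E
```

```text
30.075 [ 0.4292  0.0068 -0.0236] [-0.1  0.8  0.1] 0.0384 1.5912527561085548
shift [-139.9    2.4   -0. ] twist 0.020678897120575357 yaz 83.6
[417. -11.   8.] [424.  27.   5.]
```

View pics/w25.png

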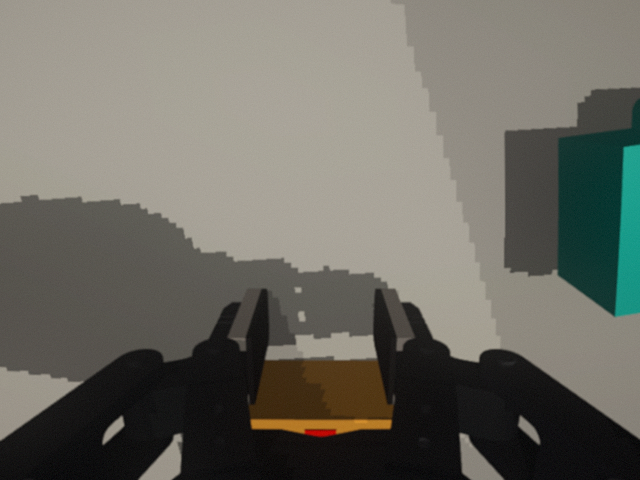

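Request:
move_arm(commands=[-7,0,0,0,-14,0,0,0,-21,0.5,0,0,-29,1,0,0,-37,1.5,0,0,-45,2,0,0,-53,2.5,0,0,-61,2.5,0,0,-69,2.5,0,0,-77,2.5,0,0,-85,2.5,0,0,-92,2.5,0,0])

```text
time: 31.62
ee_pos: [0.5219, -0.0008, -0.023]
orientation: [0.176, 3.137, -0.0]
force: [-1.1, -0.1, -2.0]
grip_width: 0.0386
```

```bash
python3 - <<'E'
from h import *
s,im,G=look("w26");to(np.r_[fw(-61,52,0)[:2],-0.024],83.56)
im,d=get_image("top");save("t26",cv2.resize(im[130:330,300:480],None,fx=3.3,fy=3,interpolation=cv2.INTER_CUBIC))
E
```

```text
31.625 [ 0.5219 -0.0008 -0.023 ] [-1.1 -0.1 -2. ] 0.0386 1.636248734054544
shift [-46.   -0.3   1.5] twist 0.031265495281871836 yaz 83.6
```

View pics/t26.png

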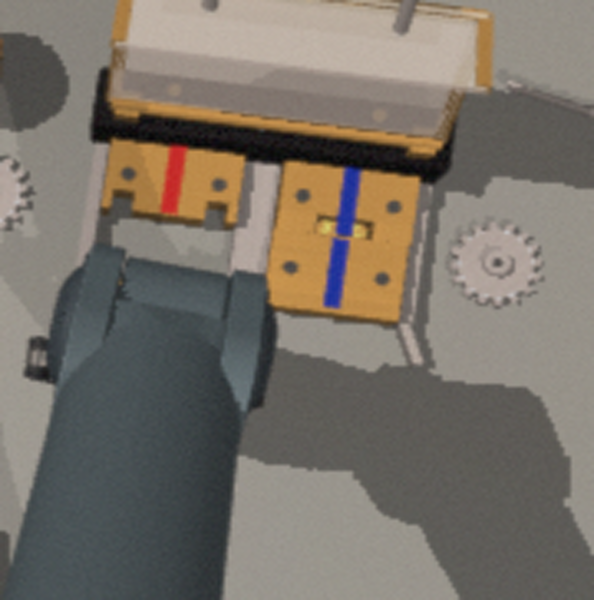

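View pics/w26.png

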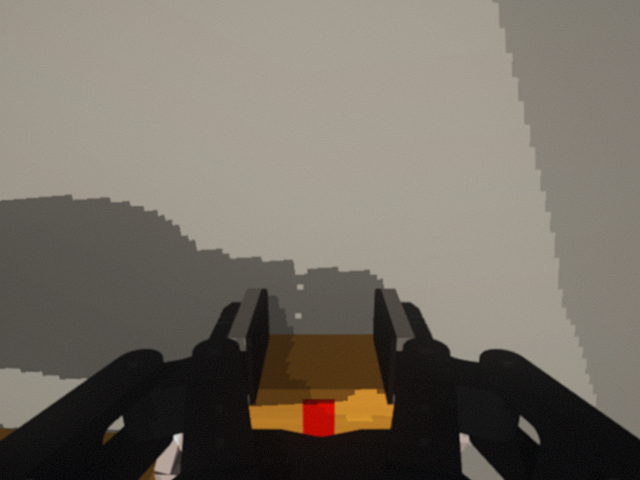

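Block square against the fingers, force 1 N. Push on home.

Request:
move_arm(commands=[-5,0,0,0,-10,0,0,0,-15,0,0,0,-20,0,0,0,-25,0,0,0,-30,0,0,0,-35,0,0,0,-40,0,0,0,-44,0,0,0,-48,0,0,0,-51,0,0,0,-54,0,0,0])

```text
time: 33.22
ee_pos: [0.5689, -0.006, -0.0234]
orientation: [-0.174, -3.123, -0.002]
force: [-15.0, 2.1, 12.4]
grip_width: 0.0386
```

```bash
python3 - <<'E'
from h import *
s,im,G=look("w27");to(np.r_[fw(-61,52,0)[:2],-0.024],83.56)
im,d=get_image("top");save("t27",cv2.resize(im[130:330,300:480],None,fx=3.3,fy=3,interpolation=cv2.INTER_CUBIC))
E
```

```text
33.225 [ 0.5689 -0.006  -0.0234] [-15.    2.1  12.4] 0.0386 1.6521092998503593
shift [-0.2 -0.2  0.5] twist 0.040917840386015314 yaz 83.6
```

View pics/t27.png

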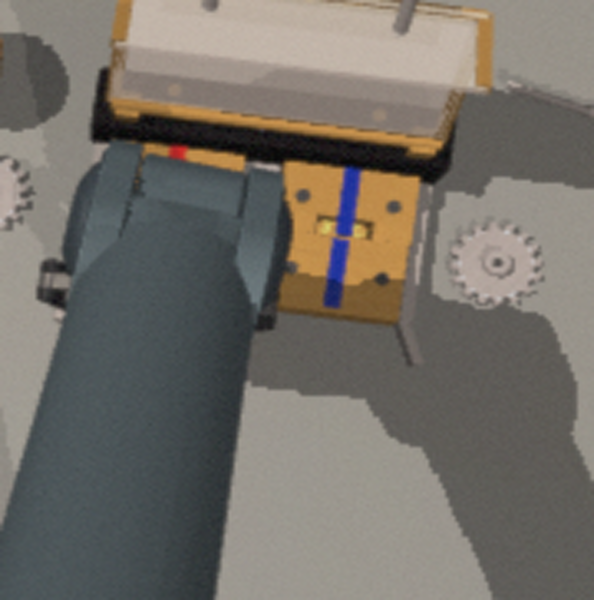

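Request:
move_arm(commands=[10,0,0,0,25,0,0,0,45,0,-20,0,70,0,-60,0,90,0,-100,0,100,30,-150,0,105,70,-180,0,110,120,-180,0,110,160,-180,0,110,180,-180,0])

```text
time: 34.58
ee_pos: [0.4857, 0.1873, 0.1575]
orientation: [0.17, 3.135, 0.003]
force: [0.2, -0.1, -0.3]
grip_width: 0.0381
```

```bash
python3 - <<'E'
from h import *
s=read_state();print(s["time"],s["force"])
im,d=get_image("top");save("t28",cv2.resize(im[130:330,300:480],None,fx=4.4,fy=3*1,interpolation=cv2.INTER_CUBIC)); save("t28b",cv2.resize(im[170:250,320:450],None,fx=6,fy=6,interpolation=cv2.INTER_CUBIC))
c,s_=np.cos(YAW),np.sin(YAW)
r,g,b=[im[...,k].astype(int) for k in range(3)]
br=(r>110)&(b<90)|(b>r+60)&(r<60)|(r>g+90)&(g<70)
W,u,v=pts("top",d);T=np.full((480,640,3),np.nan);T[v,u]=W
F=(T-O);F=np.stack([c*F[...,0]+s_*F[...,1],-s_*F[...,0]+c*F[...,1],F[...,2]],-1)*1000
h=(F[...,2]>29)&(F[...,2]<42)&(F[...,0]>-70)&(F[...,0]<50)&(abs(F[...,1])<110)&br
for q in (h&(F[...,1]>0),h&(F[...,1]<0)): print("pair",rect("top",q,0.034),F[q].min(0).round(1),F[q].max(0).round(1))
im2,_=get_image("scene");save("s28",cv2.resize(im2[130:330,180:380],None,fx=3,fy=3,interpolation=cv2.INTER_CUBIC))
T0=np.load("top0W.npy")
for n,(a,bb) in dict(can=(284,147),g1=(294,194),g2=(451,217),sdh=(515,180),sdt=(458,159)).items(): print(n,(1000*(np.nanmedian(T[bb-1:bb+2,a-1:a+2].reshape(-1,3),0)-np.nanmedian(T0[bb-1:bb+2,a-1:a+2].reshape(-1,3),0))).round(1))
E
```

```text
34.575 [ 0.2325797  -0.11851465 -0.34585499]
pair ((626.322509765625, -12.615867614746094), (80.0849380493164, 95.8465347290039), 83.78468322753906) [-51.4  12.2  29.3] [44.7 92.2 41.9]
pair ((614.939208984375, -114.92915344238281), (81.74127197265625, 95.81913757324219), 83.337646484375) [-51.  -91.8  29. ] [ 45.  -10.2  42. ]
can [ 0.7 -0.1 -1.6]
g1 [ 0.2 -0.1 -0.6]
g2 [ 0.2 -0.6 -2.6]
sdh [-0.2 -0.2 -0.9]
sdt [-1.1  1.1  3.4]
```

View pics/t28b.png

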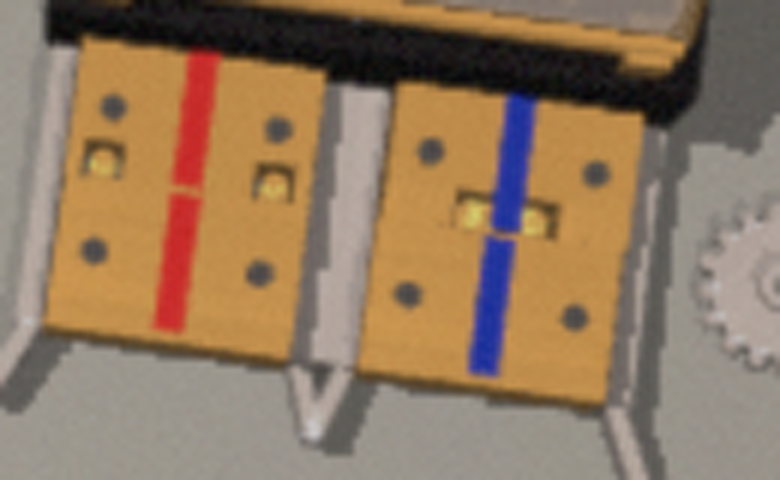

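View pics/s28.png

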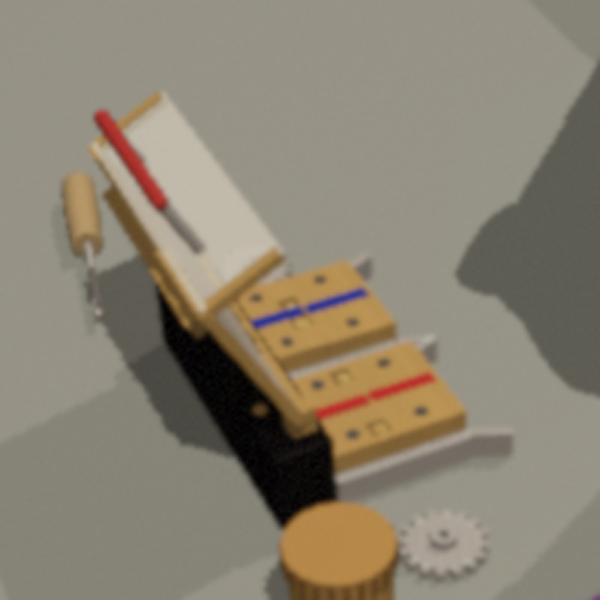

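```bash
python3 -c "
from workcell import *
sign_off();print(read_state()['time'])"
```

```text
the job is handed in; nothing more can be done
the job is handed in; nothing more can be done
```

The hood is open and both loose halves are home, and I handed the job in at about 34.6 s of robot time. I swung the hood over centre by its handle and it stayed open. Blue went fully home in the right guideway and red in the left, both pushed from behind.

**Last checks**
- **Halves:** the top view gave both mated pairs as about 96 mm deep (95 mm expected, within the pixel size). No gap showed at either joint, and each pair was within about 0.3° of the fixture's direction. Blue sits roughly 1 mm off sideways, inside the 4 mm limit.
- **Hood:** the scene picture shows it lying back with nothing touching it. I did not measure its angle.
- **Bystanders:** the sampled points on the canister, the screwdriver and both gear wheels moved no more than about 4 mm, mostly depth noise.

**What went wrong on the way**
- **First grip on the handle:** the fingers closed on nothing, because their tips were about 28 mm short of the stated tool point. I lowered the arm by 30 mm and the second grip held.
- **Dragging blue forward:** the block pitched nose-down by about 8° and jammed. The arm measured 46 N along the bench and 63 N upwards, and the block's rear rose about 7 mm, within the stated limits. I set it down and pushed it in from behind with the fingers low, then did the same for red.

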